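Fit the shelf brackets and tray in the tool cabinet

TASK

Put up the shelf in the small open-topped tool cabinet: hook both yellow brackets into the slot pairs of its back panel, one in each, and push each down until it is fully home and its red catch button springs out above it. Then set the black tray level across both brackets, its long side along the panel and midway between the side walls; then lay every screwdriver that is there in the tray, and last push the blue door shut until it seats on its catch. Leave the bottle and the wire reel where they are.

Things in the scene. Friction and masses are not known exactly. Their poses are not given: they have to be found in the camera images.
- cabinet: Open-topped bench tool cabinet, fixed: 146 mm deep (x), 212 wide (y), side walls 62 high (inner faces y = +-98), floor 8 thick. Origin: centre of its underside, z up, x from the open front to the white slotted back panel, which is 5 mm thick, 130 high, front face at x = +70. Two pairs of slots, pair centres y = +55 and -55. Over each pair a red sprung catch button.
- slots_left (a point): Middle of the +y (left) slot pair, on the panel's front face: cabinet frame x = 70, y = 55, z = 101 mm; axes as the cabinet's. Slots at 13 mm to either side (y) of it, each 12 mm wide and 22 mm high (z = 90 to 112 mm above the bench), open through the panel. The red button, 12 mm across, sticks out 6 mm between them, its centre at z = 114.5 mm.
- slots_right (a point): The same for the -y (right) slot pair, at y = -55 mm.
- seat_left (a point): Where a bracket's origin lies when the bracket is fully home in the left slot pair: 45 mm in front of the panel, 60 mm above the bench; axes as the cabinet's. To fit: bracket level and square to the panel, 13 mm above this height (play 3 mm up or down, 2 mm sideways), move in along +x until its plate meets the panel, then push down 13 mm till the necks sit on the slot bottoms.
- seat_right (a point): The same for the right slot pair. While a bracket is pressed to the panel, the catch button's push holds it up by friction, so it must be pushed down, with some 5 to 15 N.
- catch_left (a joint): Travel of the left red catch button: 0 = sprung right out, grows to 0.009 m as it is pressed in; spring 2.4 N when out, about 5 N when flush with the panel. A bracket's plate moving to the panel presses it in; once the bracket is fully down it springs out over the plate's top edge and locks it (reads under 0.003).
- catch_right (a joint): The same for the right catch button.
- door (a joint): Hinge of the blue door: 0 = shut, grows as the free edge swings out towards the robot, up to 1.5 rad. Upright axis at the cabinet's left front corner. Moves easily and stays where left; in the last 0.08 rad a sprung roller catch resists (about 5 N at the free edge), then draws it shut to 0 and holds it.
- hinge (a point): Point on the door's hinge axis at bench level (cabinet frame x = -74, y = +106 mm); axes as the cabinet's. The shut door runs 207 mm from here in the cabinet's -y direction; it is 8 mm thick, centred on the axis, from 5 to 62 mm above the bench.
- door_face (a point): Point on the door's outer face, 130 mm from the hinge axis and 45 mm above the bench; moves with the door. Its x axis is normal to the door and points inwards, its y axis points from the free edge to the hinge.
- bracket_1: Yellow shelf bracket standing on its arm, 0.14 kg. Origin on the arm's underside near its centre of mass, x towards the hooked end, z up. The arm, 18 mm wide (y) and 18 high, x = -75 to 39, is the place to grip, near the origin; an end stop at x = -75 to -67 stands 8 mm above it. At the hooked end a plate, 40 wide, 48 high, 6 thick, back face at x = 45; tabs behind it.
- bracket_2: The other bracket, just the same; either may go in either place.
- tabs_1 (a point): Middle between bracket_1's two steel tabs, on the back face of its plate (bracket frame x = 45, y = 0, z = 33 mm). Tabs at y = +-13 mm, 8 mm wide: a neck z = 30 to 36 mm reaches to x = 51.5 mm, then a slightly splayed lip 5 mm thick, about to x = 57 mm, hangs down to z = 20 mm.
- tabs_2 (a point): The same on bracket_2.
- tray: Black open tool tray, 60 mm (x) by 164 mm (y), 24 mm high, walls and floor 3 mm, 0.18 kg; origin at the centre of its underside. Can be gripped across its 60 mm width. On two locked brackets its underside lies 78 mm above the bench, on the arms between the bracket plates and the end stops (a gap of 106 mm); its long side goes along the panel, middle between the brackets.
- driver_red: Red-handled screwdriver lying on its side, 150 mm long along its x axis, 17 mm thick; origin at the centre of its length, on its underside. The handle is the -x part, from x = -75 to 0 mm and 17 mm wide, and holds most of the weight; the +x part is a 4 mm shaft. If it rolls over its z axis is no longer up; its centre line is half its thickness from the origin along z. May be absent.
- driver_black: Black-handled screwdriver lying on its side, 130 mm long along its x axis, 13 mm thick; origin at the centre of its length, on its underside. The handle is the -x part, from x = -65 to 5 mm and 13 mm wide, and holds most of the weight; the +x part is a 4 mm shaft. If it rolls over its z axis is no longer up; its centre line is half its thickness from the origin along z. May be absent.
- driver_green: Green-handled screwdriver lying on its side, 110 mm long along its x axis, 11 mm thick; origin at the centre of its length, on its underside. The handle is the -x part, from x = -55 to 5 mm and 11 mm wide, and holds most of the weight; the +x part is a 4 mm shaft. If it rolls over its z axis is no longer up; its centre line is half its thickness from the origin along z. May be absent.
- ipa_dispenser: White plunger bottle with a yellow and black label, 68 mm across, 108 mm high, a bystander.
- solder_reel: White reel of wire, 62 mm across, 42 mm high, a bystander.

How it is judged:
By the outcome, as a careful person would: the job done as asked, in the order asked, and still so for the second after the job is handed in, with the robot touching nothing.
Of driver_red, driver_black, driver_green only 2 to 3 are there at a start; the rules pass over those that are not, and their reading is None.
At some moment in a run one of driver_red, driver_black, driver_green may be knocked a few centimetres aside while the robot is not near it.
It also fails if it takes over 200 s, if anything falls off the work surface, if the arm or the gripper's body presses on something with over 40 N, if the wrist force passes 120 N, or if a joint passes its speed limit or range.

ROBOT

A 6-joint arm with a two-finger parallel gripper is mounted at the origin on a cart in front of the work surface, level with it; the furniture and walls round the work are solid. World frame = base frame: x ahead of the robot, y to its left, z up, the work surface at z = 0. Lengths are in m, angles in rad, forces in N, time in s.
With the tool pointing down it reaches from about 0.3 to 1 m from the base axis. Payload 5.1 kg.
Tool frame: the origin (TCP) lies on the mounting face of the last link; the fingertips stand 190 mm ahead of it and the grasp point (between the pads) lies 171 mm ahead of it (env.tip_extent is the distance from the TCP to the fingertips, in m); z points along the fingers, y is the line along which they close (so a half turn about z gives the same grasp; the last joint's range is limited). The gripper opens to 95 mm and grips with 3 to 60 N. Pads are 20 mm wide; open, the fingers measure 119 mm over their backs; the gripper's body (75 mm by 180 mm) begins 59 mm behind the grasp point.
Start: joints at [1.154, 0.124, 1.65, -0, 1.367, -0.083], TCP at [0.213, 0.614, 0.405] pointing down, gripper open.
Joint ranges: [-2.61, 2.61], [-1.02, 2.33], [0.03, 2.71], [-1.35, 4.49], [0.32, 2.68], [-2.91, 2.91]. Speed limits (rad/s): [2.57, 2.57, 3.14, 3.14, 3.14, 3.14].

INTERFACE

Orientations are given as a unit quaternion [x, y, z, w].
In Python, from cell import env gives the robot as it stands. The module is installed in compiled form; this text tells all that it offers.
- The arm moves only by the shell command python3 -m creep 'ROWS' [OPENING]. ROWS is JSON, a list of rows, each a list of 6 numbers: the shift along the tool's x, y, z normalised to -1 to 1, where 1 is 0.5 m, then the turn, a rotation vector about the tool's x, y, z normalised to -1 to 1, where 1 is 45 degrees. A call has 1 to 12 rows; each row is the pose to reach, as a shift and turn from the pose commanded when the call began, along the tool's axes at that moment; what a row does not reach only later rows make up. A row lasts 1/8 s, in which the tool goes at most 62.5 mm and 10.7 degrees, less where a joint would pass 70% of its speed; a pose out of reach is approached as far as the arm can. A call with a number of a shift or a turn outside -1 to 1 is refused whole. A call with a gripper value outside its range is refused whole. OPENING is the opening, from 0 (shut) to 1 (fully open), set as the call begins (- or left out, the last holds). The fingers move at their own pace and stop on an object; the grip force is fixed at half the most. Time passes only in rows, so rows that repeat a pose let the fingers close. It gives the time, the measured TCP pose, the force, the opening and the grip force at its end, in the units of the state.
- env.get_state(): the state, without advancing time (a new reading comes with each control period).
- env.capture(name): name is "side" or "top"; returns a dict with "color" (384x512x3 uint8, red, green, blue), "z_map" (384x512 float32, m along the optical axis (not along the pixel's ray), 0 where there is no reading), "K" (3x3 intrinsics, pixels), "extrinsics" (4x4, takes a point from world to camera coordinates). Camera axes: x right, y down, z forward; pixel columns grow to the right and rows downward; lengths in m; the calibration is good to about 2 mm. A picture is of the moment at which its call begins.
- env.hand_in(): hands the job in; it is judged then, once.
The state is a dict: "time": time; "joints": joint angles; "joint_vel": joint speeds; "joint_torque": joint torques, N m; "tool_pos": TCP position; "tool_rot": TCP orientation; "wrist_force": force on the tool from outside, world axes, zero at the start; "ft_torque": the same for the moment, N m; "gripper_width": finger opening in m; "grip_force": force on a finger pad.
Only numpy, scipy, OpenCV 4.12 (cv2) and the standard library are available. Lean on these libraries where they do the work, as an engineer would, in place of code of your own. Each camera call takes 0.05 s, during which the arm holds its last target. There are 200 camera calls.

## Working session

There is one attempt and no reset: what is moved stays moved. The work goes in short steps, Python scripts to look and compute and a shell command to move; the robot and the scene stay as the last step left them, time stands still between calls to the robot, and variables do not carry over. Pictures are saved under pics/ and viewed, at most 14 in all, crops included, and the job is handed in when it is done.

```bash
mkdir -p pics
cat > h.py <<'E'
from cell import env
import numpy as np, cv2
from scipy.spatial.transform import Rotation as R
def shot(n,f):
    c=env.capture(n); cv2.imwrite(f'pics/{f}.png',c['color'][:,:,::-1]); np.savez(f'{f}.npz',**c); return c
def cloud(c):
    K=c['K'];E=c['extrinsics'];z=c['z_map'].astype(float)
    v,u=np.mgrid[0:z.shape[0],0:z.shape[1]]
    P=np.stack([(u-K[0,2])/K[0,0]*z,(v-K[1,2])/K[1,1]*z,z],-1)
    W=(P-E[:3,3])@E[:3,:3]
    W[z==0]=np.nan
    return W
E
python3 - <<'E'
from h import *
for n in('top','side'):
    c=shot(n,n+'0');print(n,c['K'].tolist(),np.round(c['extrinsics'],3).tolist())
s=env.get_state();print(s)
print(R.from_quat(s['tool_rot']).as_matrix().round(3))
E
```

```text
top [[352.5054866592754, 0.0, 257.22753459673976], [0.0, 352.5054866592754, 190.05359685877832], [0.0, 0.0, 1.0]] [[0.012, -0.999, 0.034, 0.18], [-0.997, -0.014, -0.071, 0.583], [0.072, -0.033, -0.997, 0.922], [0.0, 0.0, 0.0, 1.0]]
side [[394.45647101441256, 0.0, 255.4029480360997], [0.0, 394.45647101441256, 191.26689273542596], [0.0, 0.0, 1.0]] [[0.867, -0.499, -0.008, -0.416], [-0.315, -0.534, -0.784, 0.379], [0.387, 0.682, -0.62, 0.602], [0.0, 0.0, 0.0, 1.0]]
{'time': 0.1, 'joints': array([ 1.15440395e+00,  1.24411253e-01,  1.65152665e+00, -1.14337228e-05,
        1.36747579e+00, -8.25618126e-02]), 'joint_vel': array([ 2.92491769e-04, -1.51233699e-03, -3.31450402e-03,  2.01387059e-03,
       -5.56407950e-05,  1.34013497e-03]), 'joint_torque': array([ 1.19047172e-05, -4.18882513e+01, -3.61096179e+01,  7.77915772e-02,
        4.61776822e-02, -8.51817390e-05]), 'tool_pos': array([0.21289556, 0.61390758, 0.40363455]), 'tool_rot': array([ 1.66140084e-01,  9.86101741e-01, -8.83713665e-04, -2.19380090e-04]), 'wrist_force': array([ 0.97143665, -0.6248905 ,  0.01263479]), 'ft_torque': array([-0.0394902 ,  0.01695536, -0.05111257]), 'grip_force': 0.0, 'gripper_width': 0.09487029622636475}
[[-0.945  0.328 -0.001]
 [ 0.328  0.945 -0.002]
 [ 0.    -0.002 -1.   ]]
```

View pics/top0.png

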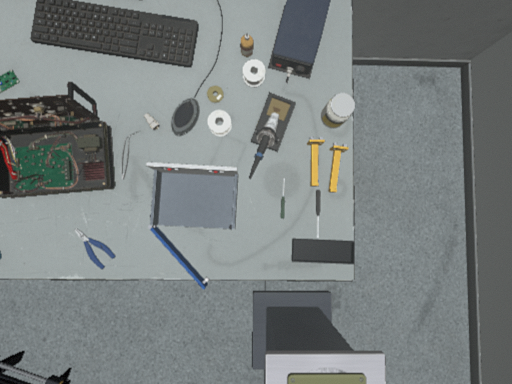

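View pics/side0.png

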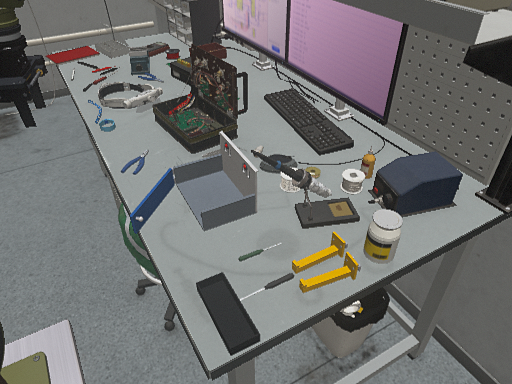

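The top view shows the brackets at px (316,162) and (336,168), the tray at (322,250), the black driver at (318,210), the green driver at (283,200), the cabinet at (195,198) and the open door from (153,228) to (205,285). There is no red driver. The side view agrees.

```bash
cat > loc.py <<'E'
from h import *
def rect(W,m):
    p=W[m];p=p[~np.isnan(p).any(1)]
    r=cv2.minAreaRect((p[:,:2]*1000).astype(np.float32))
    return len(p),np.round(r[0],1),np.round(r[1],1),round(r[2],1),np.round(np.percentile(p[:,2],[5,50,95])*1000,1),p
def box(shape,u0,v0,u1,v1):
    m=np.zeros(shape,bool);m[v0:v1,u0:u1]=1;return m
E
python3 - <<'E'
from loc import *
for n in('top','side'):
    d=np.load(n+'0.npz');c=d['color'].astype(int);W=cloud(d);r,g,b=c[...,0],c[...,1],c[...,2]
    X,Y,Z=[W[...,i] for i in range(3)]
    print(n)
    hsv=cv2.cvtColor(d['color'],cv2.COLOR_RGB2HSV);h,s,v=[hsv[...,i].astype(int) for i in range(3)]
    on=(Z>-.01)&(X>.15)&(X<.9)
    region=on&(Y<.2)
    def show(nm,m):
        k,l,st,ce=cv2.connectedComponentsWithStats(m.astype(np.uint8))
        for i in range(1,k):
            if st[i,4]>25:
                q=rect(W,l==i);pp=q[5][:,:2]*1000
                print(nm,st[i,:5],*q[:5], cv2.boxPoints(cv2.minAreaRect(pp.astype(np.float32))).round().tolist() if nm!='dark' else '')
    show('yellow',region&(h>15)&(h<30)&(s>130)&(v>120)&(Z<.09))
    show('green',region&(h>40)&(h<90)&(s>60))
    show('dark',region&(v<75)&(X<.58)&(Z<.06))
    show('blue',on&(h>100)&(h<125)&(s>100)&(Z>.015)&(X<.5)&(Y<.6))
    show('red',on&((h<8)|(h>172))&(s>120)&(Y<.5)&(Y>.1)&(Z>.08))
    show('white',on&(v>190)&(s<40)&(Y<.5)&(Y>.1)&(Z>.11)&(Z<.14))
    show('cabtop',on&(Y<.5)&(Y>.1)&(X<.56)&(Z>.055)&(Z<.07)&~((h>100)&(h<125)&(s>100)))
E
```

```text
top
yellow [310 140  14   2  28] 28 [710.6  33.9] [ 3.9 35.2] 1.3 [44.6 47.4 49.3] [[708.0, 51.0], [709.0, 16.0], [713.0, 16.0], [712.0, 52.0]]
yellow [311 144   8  42 281] 281 [651.7  34.6] [ 17.1 113.1] 88.5 [11.3 17.7 24.2] [[595.0, 27.0], [708.0, 25.0], [708.0, 42.0], [595.0, 45.0]]
yellow [333 146  15   4  31] 31 [693.4 -28.7] [35.6  6.7] 85.9 [43.9 47.7 49.8] [[689.0, -46.0], [695.0, -47.0], [698.0, -11.0], [691.0, -11.0]]
yellow [329 150  12  42 267] 267 [635.5 -21.1] [ 15.9 113.5] 82.3 [12.  17.4 24.2] [[578.0, -21.0], [691.0, -37.0], [693.0, -21.0], [580.0, -6.0]]
dark [ 292  239   62   25 1043] 1043 [421.3  11.3] [162.8  57.7] 88.0 [ 0.3  3.3 23.4] 
blue [151 228  56  61 300] 300 [405.1 385.8] [200.3   7.8] 42.7 [50.3 61.3 64.2] [[329.0, 321.0], [334.0, 315.0], [481.0, 451.0], [476.0, 457.0]]
white [147 163  90   8 259] 259 [625.4 345. ] [207.5   8.6] 87.7 [129.8 132.2 134.5] [[617.0, 242.0], [625.0, 241.0], [634.0, 449.0], [625.0, 449.0]]
cabtop [148 196   8  33 121] 121 [518.3 451.1] [13.3 81.2] 83.4 [56.6 61.6 64.6] [[477.0, 449.0], [558.0, 440.0], [559.0, 453.0], [479.0
[... 1169 characters left out ...]
 [233.6   5.6] 0.0 [-9.6 -5.1 -1.2] 
dark [185 328  20  38  46] 46 [340.6 -16.1] [ 2.9 85.5] 0.1 [-9.2 -3.5 -0.3] 
blue [130 168  44  63 793] 793 [404.5 383.6] [202.1  10. ] 42.4 [17.5 42.6 62.3] [[326.0, 319.0], [333.0, 312.0], [482.0, 448.0], [476.0, 455.0]]
white [220 131  38  41 139] 139 [625.9 344.5] [214.7   9.3] 87.0 [129.9 131.2 132.8] [[616.0, 238.0], [625.0, 237.0], [636.0, 451.0], [627.0, 452.0]]
cabtop [169 160  31  13  97] 97 [513.8 451.9] [91.2 19.3] 4.2 [55.4 59.3 62.6] [[468.0, 458.0], [469.0, 439.0], [560.0, 446.0], [559.0, 465.0]]
cabtop [201 201  33  14 134] 134 [518.5 246.4] [11.5 82.3] 86.5 [55.7 60.  62.6] [[477.0, 243.0], [559.0, 238.0], [560.0, 250.0], [478.0, 255.0]]
```

Run:
```python
from loc import *
for n in('top','side'):
    d=np.load(n+'0.npz');W=cloud(d);X,Y,Z=[W[...,i] for i in range(3)]
    hsv=cv2.cvtColor(d['color'],cv2.COLOR_RGB2HSV);h,s,v=[hsv[...,i].astype(int) for i in range(3)]
    C=-d['extrinsics'][:3,:3].T@d['extrinsics'][:3,3];print(n,'cam',C.round(3))
    m=(Y>.25)&(Y<.44)&(X>.605)&(X<.64)&(Z>.07)&(Z<.122)&(s<60)
    p=W[m]
    for _ in range(4):
        A=np.c_[p[:,1]-.345,p[:,2]-.1,np.ones(len(p))];q=np.linalg.lstsq(A,p[:,0],rcond=None)[0];r=p[:,0]-A@q;p=p[abs(r)<2*r.std()]
    print('face x = ',q,len(p),r.std())
    m=(Y>.2)&(Y<.5)&(X>.605)&(X<.64)&(Z>.124)&(Z<.137)&(v>150)&(s<60);p=W[m]
    print('top ends y',np.percentile(p[:,1],[0,1,99,100]),'x mean',p[:,0].mean(), np.polyfit(p[:,1]-.345,p[:,0],1))
    m=(((h<8)|(h>172))&(s>120)&(Y<.5)&(Y>.2)&(Z>.09)&(Z<.13)&(X>.58)&(X<.65)).astype(np.uint8)
    k,l,st,ce=cv2.connectedComponentsWithStats(m)
    for i in range(1,k):
        if st[i,4]>3: print('red',st[i],np.nanmean(W[l==i],0).round(4))
    # bracket arm axes: top faces at z .014-.021
    ym=(h>15)&(h<30)&(s>130)&(v>110)&(Y<.1)
    for y0,x0 in((.035,.65),(-.021,.635)):
        p=W[ym&(abs(Y-y0)<.022)&(abs(X-x0)<.05)&(Z>.015)&(Z<.021)]
        print('arm',len(p),np.polyfit(p[:,0]-x0,p[:,1],1))
    m=(h>40)&(h<90)&(s>60)&(Y<.2)&(Y>.05)&(X<.65)&(X>.4);p=W[m];p=p[~np.isnan(p).any(1)]
    print('green',len(p),cv2.minAreaRect((p[:,:2]*1000).astype(np.float32)))
    # all things above table near drivers
    for nm,b in(('g',(.45,.66,.07,.16)),('b',(.46,.60,-.02,.06))):
        m=(X>b[0])&(X<b[1])&(Y>b[2])&(Y<b[3])&(v<110 if nm=='b' else s>60)
        p=W[m];c0=np.nanmean(p,0);print(nm,len(p),c0.round(4),np.nanpercentile(p,[2,98],0).round(3).tolist(),np.degrees(np.arctan(np.polyfit(p[:,0],p[:,1],1)[0])))
```

```text
top cam [0.513 0.218 0.955]
face x =  [0.04098585 0.00259992 0.62061201] 144 0.00016324463349923056
top ends y [0.24137223 0.24365469 0.44776398 0.45066813] x mean 0.6250675147476082 [0.04083349 0.62508645]
red [168 168   3   2   5] [0.6207 0.4002 0.1214]
red [214 171   3   2   6] [0.6158 0.2915 0.1192]
arm 197 [-0.02948161  0.0340028 ]
arm 195 [-0.1304728  -0.02105485]
green 0 ((0.0, 0.0), (0.0, 0.0), 0.0)<stdin>:27: RuntimeWarning: Mean of empty slice
  return np.nanmean(a, axis, out=out, keepdims=keepdims)
Traceback (most recent call last):
TypeError: expected non-empty vector for x
```

```bash
python3 - <<'E' 2>/dev/null
from loc import *
for n in ('side',):
    d=np.load(n+'0.npz');W=cloud(d);X,Y,Z=[W[...,i] for i in range(3)]
    hsv=cv2.cvtColor(d['color'],cv2.COLOR_RGB2HSV);h,s,v=[hsv[...,i].astype(int) for i in range(3)]
    m=(Y>.25)&(Y<.44)&(X>.605)&(X<.64)&(Z>.07)&(Z<.122)&(s<60);p=W[m]
    for _ in range(4):
        A=np.c_[p[:,1]-.345,p[:,2]-.1,np.ones(len(p))];q=np.linalg.lstsq(A,p[:,0],rcond=None)[0];r=p[:,0]-A@q;p=p[abs(r)<2*r.std()]
    print('face',q,len(p),r.std())
    m=(Y>.2)&(Y<.5)&(X>.605)&(X<.64)&(Z>.1)&(Z<.137)&(v>150)&(s<60);p=W[m]
    print('ends y',np.percentile(p[:,1],[0,1,99,100]))
    m=(((h<8)|(h>172))&(s>120)&(Y<.5)&(Y>.2)&(Z>.09)&(Z<.13)&(X>.58)&(X<.65)).astype(np.uint8)
    k,l,st,ce=cv2.connectedComponentsWithStats(m)
    for i in range(1,k): print('red',st[i],np.nanmean(W[l==i],0).round(4))
    ym=(h>15)&(h<30)&(s>130)&(v>110)&(Y<.1)
    for y0,x0 in((.035,.65),(-.021,.635)):
        p=W[ym&(abs(Y-y0)<.022)&(abs(X-x0)<.05)&(Z>.0155)&(Z<.021)]
        print('arm',len(p),np.polyfit(p[:,0]-x0,p[:,1],1))
E
cat > rows.py <<'E'
# usage: rows.py x y z(tips) yaw_deg [pitch_deg] -> row from the present pose to a tool-down pose; yaw = direction of -tool x
import sys
from h import *
a=list(map(float,sys.argv[1:]))
x,y,z,yaw=a[:4]
s=env.get_state();R0=R.from_quat(s['tool_rot']);p=s['tool_pos']
Rt=R.from_euler('z',yaw,degrees=True)*R.from_matrix([[-1,0,0],[0,1,0],[0,0,-1]])
d=R0.inv().apply(np.array([x,y,z+env.tip_extent])-p)/.5
print('row',np.round(np.r_[d,(R0.inv()*Rt).as_rotvec()/(np.pi/4)],4).tolist(),'t',s['time'],'F',s['wrist_force'].round(1),'w',round(s['gripper_width'],4))
E
python3 rows.py .668 .0335 .16 -1.7
```

```text
face [ 0.04177085 -0.00197374  0.62182488] 409 0.0005401616222770809
ends y [0.23718798 0.23954111 0.44668052 0.45148129]
red [225 143   3   5  10] [0.6211 0.3992 0.1167]
red [243 164   3   5   9] [0.6162 0.2887 0.1172]
arm 257 [-0.00158898  0.03186653]
arm 301 [-0.12745723 -0.02387442]
row [-1.2403, -0.7983, 0.1083, -0.0023, -0.0005, -0.3873] t 0.1 F [ 1.  -0.6  0. ] w 0.0949
```

```bash
python3 -m creep '[[-0.1,-0.07,0,0,0,-0.2],[-0.22,-0.14,0,0,0,-0.387],[-0.33,-0.21,0.02,-0.002,0,-0.387],[-0.43,-0.28,0.03,-0.002,0,-0.387],[-0.54,-0.35,0.04,-0.002,0,-0.387],[-0.64,-0.42,0.05,-0.002,0,-0.387],[-0.75,-0.48,0.06,-0.002,0,-0.387],[-0.85,-0.55,0.07,-0.002,0,-0.387],[-0.95,-0.61,0.08,-0.002,0,-0.387],[-0.99,-0.64,0.08,-0.002,0,-0.387],[-0.99,-0.64,0.08,-0.002,0,-0.387]]' 0.6; python3 rows.py .659 .0333 .06 -1.5
```

```text
time: 1.48
tool_pos: [0.5766, 0.1478, 0.3639]
tool_rot: [0.017, 1.0, 0.001, -0.001]
wrist_force: [-0.4, 0.6, -0.1]
gripper_width: 0.0571
grip_force: 0.0
row [-0.1725, -0.2236, 0.2272, 0.0017, -0.0015, -0.0091] t 1.475 F [-0.4  0.6 -0.1] w 0.0571
```

```bash
python3 -m creep '[[-0.09,-0.11,0.05,0.0017,-0.0015,-0.009],[-0.172,-0.2236,0.1,0.0017,-0.0015,-0.009],[-0.1725,-0.2236,0.227,0.0017,-0.0015,-0.009],[-0.1725,-0.2236,0.227,0.0017,-0.0015,-0.009],[-0.1725,-0.2236,0.227,0.0017,-0.0015,-0.009]]' 0.4; python3 rows.py .659 .0333 .002 -1.5
python3 - <<'E'
from loc import *
shot('side','s1')
E
```

```text
time: 2.1
tool_pos: [0.6581, 0.0366, 0.2503]
tool_rot: [0.011, 1.0, 0.0, -0.001]
wrist_force: [-0.3, -0.2, 1.4]
gripper_width: 0.0383
grip_force: 0.0
row [-0.0022, -0.0066, 0.1164, 0.0008, -0.0015, 0.0055] t 2.1 F [-0.3 -0.2  1.4] w 0.0383
```

View pics/s1.png

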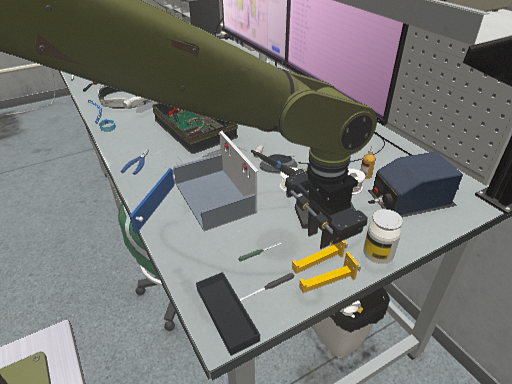

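The gripper hovers over bracket 1 (its body around px (330,210)), clear of the bottle. Descending.

```bash
python3 -m creep '[[-0.002,-0.006,0.05,0.0008,-0.0015,0.005],[-0.002,-0.006,0.1,0.0008,-0.0015,0.005],[-0.002,-0.006,0.114,0.0008,-0.0015,0.005],[-0.002,-0.006,0.114,0.0008,-0.0015,0.005]]' 0.4; python3 -m creep '[[0,0,0,0,0,0],[0,0,0,0,0,0],[0,0,0,0,0,0],[0,0,0,0,0,0],[0,0,0,0,0,0],[0,0,0,0,0,0]]' 0; python3 rows.py .659 .0333 .15 -1.5
```

```text
time: 2.65
tool_pos: [0.6601, 0.0332, 0.1958]
tool_rot: [0.013, 1.0, -0.0, 0.002]
wrist_force: [0.6, 0.2, 0.1]
gripper_width: 0.0381
grip_force: 0.0
time: 3.4
tool_pos: [0.6602, 0.0324, 0.1951]
tool_rot: [0.013, 1.0, -0.0, 0.002]
wrist_force: [-1.2, 0.7, 5.8]
gripper_width: 0.0179
grip_force: 30.0
row [0.0013, 0.0016, -0.2899, -0.0004, 0.0049, -0.0007] t 3.4 F [-1.2  0.7  5.8] w 0.0179
```

```bash
python3 -m creep '[[0,0,-0.12,0,0.005,0],[0,0,-0.24,0,0.005,0],[0,0,-0.36,0,0.005,0],[0,0,-0.48,0,0.005,0],[0,0,-0.48,0,0.005,0]]' ; python3 rows.py .52 .4034 .20 -2.37
```

```text
time: 4.03
tool_pos: [0.6598, 0.0325, 0.4414]
tool_rot: [0.013, 1.0, -0.0, 0.005]
wrist_force: [0.7, -0.8, -1.0]
gripper_width: 0.0177
grip_force: 30.0
row [0.3005, 0.7341, 0.0989, -0.0007, 0.0134, 0.0185] t 4.025 F [ 0.7 -0.8 -1. ] w 0.0177
```

```bash
python3 -m creep '[[0.05,0.11,0,0,0.013,0.018],[0.1,0.22,0,0,0.013,0.018],[0.15,0.33,0,0,0.013,0.018],[0.2,0.44,0,0,0.013,0.018],[0.25,0.55,0.02,0,0.013,0.018],[0.28,0.66,0.04,0,0.013,0.018],[0.3,0.734,0.06,0,0.013,0.018],[0.3,0.734,0.099,0,0.013,0.018],[0.3,0.734,0.099,0,0.013,0.018]]' ; python3 rows.py .52 .4042 .078 -2.37
```

```text
time: 5.15
tool_pos: [0.5183, 0.4026, 0.3798]
tool_rot: [0.02, 1.0, -0.003, -0.009]
wrist_force: [0.5, -0.9, -1.1]
gripper_width: 0.0181
grip_force: 30.0
row [-0.0072, 0.0047, 0.2234, -0.007, -0.0224, 0.0007] t 5.15 F [ 0.5 -0.9 -1.1] w 0.0181
```

```bash
python3 -m creep '[[0,0,0,0,0,0],[0,0,0,0,0,0]]' ; python3 rows.py .52 .4042 .078 -2.37
```

```text
time: 5.4
tool_pos: [0.5196, 0.4025, 0.3855]
tool_rot: [0.021, 1.0, 0.0, -0.005]
wrist_force: [0.4, -0.4, -2.5]
gripper_width: 0.0179
grip_force: 30.0
row [-0.0032, 0.0035, 0.2349, 0.0002, -0.0132, -0.0014] t 5.4 F [ 0.4 -0.4 -2.5] w 0.0179
```

```bash
python3 -m creep '[[-0.003,0.0035,0.1,0,-0.012,0],[-0.003,0.0035,0.18,0,-0.012,0],[-0.003,0.0035,0.225,0,-0.012,0],[-0.003,0.0035,0.234,0,-0.012,0],[-0.003,0.0035,0.234,0,-0.012,0],[-0.003,0.0035,0.234,0,-0.012,0]]' ; python3 rows.py .52 .4042 .078 -2.37
python3 - <<'E' 2>/dev/null
from loc import *
for n in('top','side'):
    d=shot(n,n+'2');W=cloud(d);X,Y,Z=[W[...,i] for i in range(3)]
    hsv=cv2.cvtColor(d['color'],cv2.COLOR_RGB2HSV);h,s,v=[hsv[...,i].astype(int) for i in range(3)]
    ym=(h>15)&(h<30)&(s>130)&(v>100)&(Y>.3)&(Y<.5)&(Z>.05)
    print(n,ym.sum());p=W[ym]
    pl=p[(p[:,2]>.115)];print('plate top',len(pl),pl.mean(0).round(4),pl[:,1].min(),pl[:,1].max(),np.percentile(pl[:,2],95))
    ar=p[(p[:,2]<.1)&(p[:,2]>.07)];print('arm',len(ar),np.percentile(ar,[2,50,98],0).round(4).tolist())
    print('plate',cv2.minAreaRect((pl[:,:2]*1000).astype(np.float32)))
    u=d['color'][100:230,120:300];cv2.imwrite(f'pics/{n}2c.png',cv2.resize(u[:,:,::-1],None,fx=3,fy=3))
a=cv2.imread('pics/side2c.png');b=cv2.imread('pics/top2c.png');cv2.imwrite('pics/c2.png',cv2.resize(np.vstack([a,b]),None,fx=.75,fy=.75))
E
```

```text
time: 6.15
tool_pos: [0.5198, 0.4055, 0.27]
tool_rot: [0.02, 1.0, 0.001, 0.001]
wrist_force: [0.1, -0.7, -1.5]
gripper_width: 0.0177
grip_force: 30.0
row [-0.0004, -0.0026, 0.0038, 0.0022, 0.0012, 0.0006] t 6.15 F [ 0.1 -0.7 -1.5] w 0.0177
top 61
plate top 28 [0.5687 0.3962 0.1308] 0.3579909432454882 0.40981353005795507 0.12581204271667248
arm 20 [[0.4563, 0.3968, 0.0911], [0.5623, 0.4077, 0.0931], [0.5648, 0.4161, 0.0997]]
plate ((565.068603515625, 383.0681457519531), (55.10114669799805, 9.236594200134277), 73.37328338623047)
side 364
plate top 14 [0.4962 0.3989 0.1713] 0.3725183737541246 0.41896897906776837 0.17896636669455757
arm 329 [[0.4539, 0.3844, 0.0763], [0.5005, 0.3989, 0.0901], [0.5701, 0.4144, 0.0983]]
plate ((525.5115356445312, 399.6934814453125), (83.45759582519531, 45.899864196777344), 5.983968257904053)
```

View pics/c2.png

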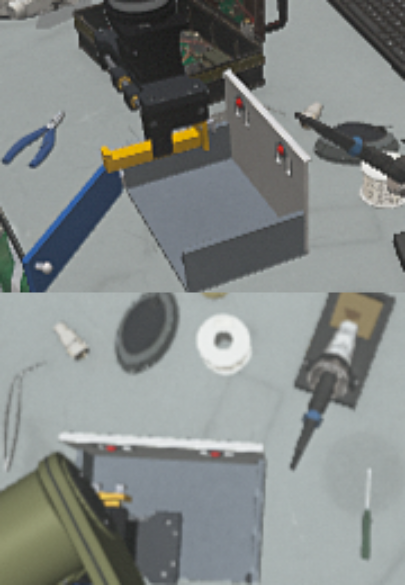

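The side crop shows bracket 1 level in the gripper in front of the left slots (button at crop (238,103)). Now aligning and going in most of the way.

```bash
python3 -m creep '[[0,-0.003,0.004,0.001,0,0],[0,-0.003,0.004,0.001,0,0],[-0.03,-0.003,0.004,0.001,0,0],[-0.06,-0.003,0.004,0.001,0,0],[-0.068,-0.003,0.004,0.001,0,0],[-0.068,-0.003,0.004,0.001,0,0],[-0.068,-0.003,0.004,0.001,0,0]]' ; python3 rows.py .5695 .4018 .078 -2.37
python3 - <<'E' 2>/dev/null
from loc import *
for n in('top','side'):
    d=shot(n,n+'3')
u=np.load('side3.npz')['color'][115:200,160:270];cv2.imwrite('pics/c3.png',cv2.resize(u[:,:,::-1],None,fx=6,fy=6,interpolation=cv2.INTER_CUBIC))
E
```

```text
time: 7.12
tool_pos: [0.5529, 0.4022, 0.2653]
tool_rot: [0.02, 1.0, -0.001, -0.001]
wrist_force: [-0.1, -0.1, -1.5]
gripper_width: 0.0177
grip_force: 30.0
row [-0.0332, 0.0006, -0.0056, -0.002, -0.0034, 0.0007] t 7.125 F [-0.1 -0.1 -1.5] w 0.0177
```

View pics/c3.png

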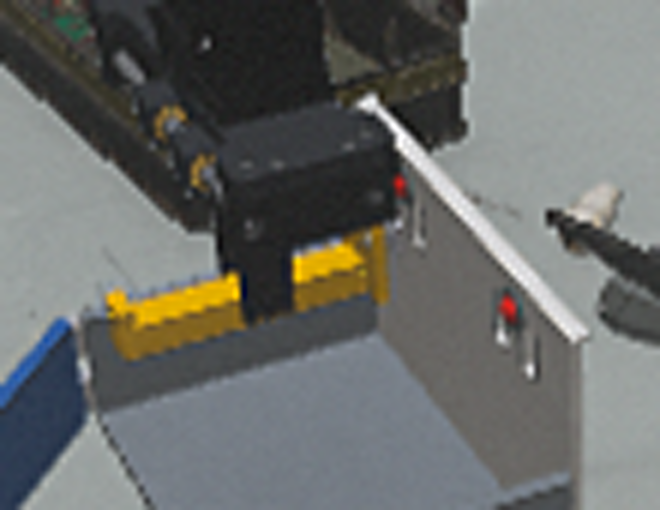

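The left button shows at crop (400,187), just ahead of the plate. Raising 3 mm and then inserting.

```bash
python3 -m creep '[[0,0,-0.0056,0,-0.003,0],[0,0,-0.0056,0,-0.003,0],[0,0,-0.0056,0,-0.003,0],[-0.01,0,-0.0056,0,-0.003,0],[-0.016,0,-0.0056,0,-0.003,0],[-0.016,0,-0.0056,0,-0.003,0]]' ; python3 rows.py .5695 .4018 .078 -2.37;python3 -m creep '[[-0.006,0,0,0,0,0],[-0.011,0,0,0,0,0],[-0.011,0,0,0,0,0]]' ; python3 rows.py .5695 .4018 .078 -2.37
```

```text
time: 7.98
tool_pos: [0.5614, 0.4018, 0.2683]
tool_rot: [0.021, 1.0, -0.001, 0.0]
wrist_force: [-0.1, 0.4, -2.0]
gripper_width: 0.0174
grip_force: 30.0
row [-0.0162, 0.0007, 0.0004, -0.0016, 0.0004, 0.0002] t 7.975 F [-0.1  0.4 -2. ] w 0.0174
time: 8.35
tool_pos: [0.5663, 0.4017, 0.2681]
tool_rot: [0.02, 1.0, -0.001, -0.001]
wrist_force: [-2.6, 0.3, -0.5]
gripper_width: 0.0181
grip_force: 30.0
row [-0.0064, 0.0005, -0.0001, -0.0021, -0.0016, 0.0006] t 8.35 F [-2.6  0.3 -0.5] w 0.0181
```

```bash
python3 -m creep '[[-0.006,0,0,0,0,0],[-0.009,0,0,0,0,0],[-0.009,0,0,0,0,0]]' ; python3 -m creep '[[-0.004,0,0,0,0,0],[-0.004,0,0,0,0,0],[-0.004,0,0,0,0,0]]' ; python3 rows.py .5695 .4018 .078 -2.37
```

```text
time: 8.72
tool_pos: [0.5707, 0.4015, 0.268]
tool_rot: [0.02, 1.0, -0.001, -0.001]
wrist_force: [-4.6, 0.5, -1.1]
gripper_width: 0.0179
grip_force: 30.0
time: 9.1
tool_pos: [0.5717, 0.4018, 0.2679]
tool_rot: [0.02, 1.0, -0.001, -0.002]
wrist_force: [-10.4, 0.9, 1.2]
gripper_width: 0.0178
grip_force: 30.0
row [0.0044, -0.0001, -0.0004, -0.0024, -0.0061, 0.0006] t 9.1 F [-10.4   0.9   1.2] w 0.0178
```

```bash
python3 -m creep '[[0.001,0,0.008,0,0,0],[0.001,0,0.016,0,0,0],[0.001,0,0.022,0,0,0],[0.001,0,0.022,0,0,0]]' ; python3 -m creep '[[0,0,0.005,0,0,0],[0,0,0.008,0,0,0],[0,0,0.008,0,0,0]]' ; python3 rows.py .5695 .4018 .065 -2.37
```

```text
time: 9.6
tool_pos: [0.572, 0.4018, 0.2577]
tool_rot: [0.02, 1.0, -0.0, -0.001]
wrist_force: [-6.4, 0.3, 0.7]
gripper_width: 0.0174
grip_force: 30.0
time: 9.98
tool_pos: [0.5724, 0.4018, 0.2547]
tool_rot: [0.02, 1.0, -0.0, -0.0]
wrist_force: [-7.3, -0.8, 4.0]
gripper_width: 0.0178
grip_force: 30.0
row [0.0057, -0.0002, -0.0009, -0.0008, 0.0, 0.0009] t 9.975 F [-7.3 -0.8  4. ] w 0.0178
```

```bash
python3 -m creep '[[0,0,0.004,0,0,0],[0,0,0.006,0,0,0],[0,0,0.006,0,0,0]]' ; python3 -m creep '[[0,0,0.003,0,0,0],[0,0,0.003,0,0,0]]' ; python3 rows.py .5695 .4018 .065 -2.37
python3 - <<'E' 2>/dev/null
from loc import *
for n in('top','side'):
    d=shot(n,n+'4')
u=np.load('side4.npz')['color'][115:200,160:270];cv2.imwrite('pics/c4.png',cv2.resize(u[:,:,::-1],None,fx=6,fy=6,interpolation=cv2.INTER_CUBIC))
E
```

```text
time: 10.35
tool_pos: [0.5726, 0.4017, 0.2519]
tool_rot: [0.02, 1.0, -0.0, 0.001]
wrist_force: [-7.5, -0.6, 4.4]
gripper_width: 0.0177
grip_force: 30.0
time: 10.6
tool_pos: [0.5728, 0.4017, 0.2506]
tool_rot: [0.02, 1.0, -0.0, 0.001]
wrist_force: [-5.7, -0.9, 3.3]
gripper_width: 0.0181
grip_force: 30.0
row [0.0065, -0.0001, -0.009, -0.0003, 0.002, 0.0007] t 10.6 F [-5.7 -0.9  3.3] w 0.0181
```

View pics/c4.png

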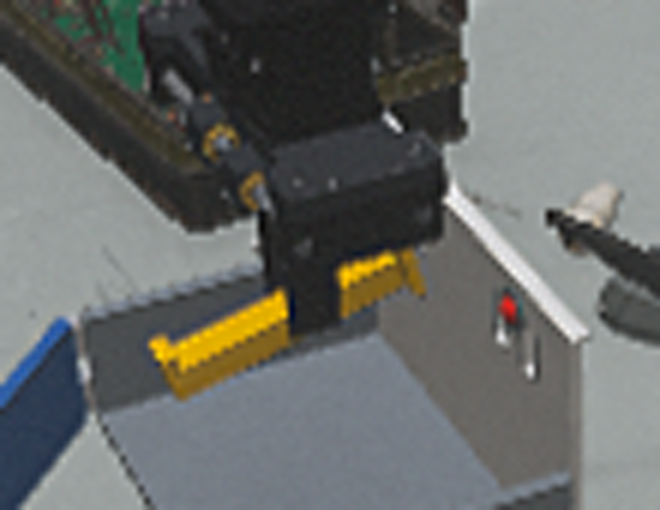

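The grip let bracket 1 pivot: it sits nose-up, with the arm end at crop (170,370) and the plate still high. I will level it, back it out, set it on the cabinet floor and regrip it nearer the plate.

```bash
python3 -m creep '[[0.003,0,-0.012,0,0,0],[0.003,0,-0.024,0,0,0],[0.003,0,-0.034,0,0,0],[0.003,0,-0.036,0,0,0]]' ; python3 -m creep '[[0.02,0,0,0,0,0],[0.05,0,0,0,0,0],[0.055,0,0,0,0,0],[0.055,0,0,0,0,0]]' ; python3 rows.py .542 .4030 .012 -2.37
python3 - <<'E' 2>/dev/null
from loc import *
d=shot('side','side5')
u=np.load('side5.npz')['color'][115:200,160:270];cv2.imwrite('pics/c5.png',cv2.resize(u[:,:,::-1],None,fx=6,fy=6,interpolation=cv2.INTER_CUBIC))
E
```

```text
time: 11.2
tool_pos: [0.5699, 0.4012, 0.265]
tool_rot: [0.02, 1.0, -0.002, -0.002]
wrist_force: [-5.4, 0.4, -7.2]
gripper_width: 0.0175
grip_force: 30.0
time: 11.7
tool_pos: [0.5434, 0.4028, 0.2676]
tool_rot: [0.02, 1.0, -0.0, 0.001]
wrist_force: [-0.7, 0.5, -1.1]
gripper_width: 0.0178
grip_force: 30.0
row [0.0031, 0.0005, 0.131, -0.0008, 0.0021, 0.0013] t 11.7 F [-0.7  0.5 -1.1] w 0.0178
```

View pics/c5.png

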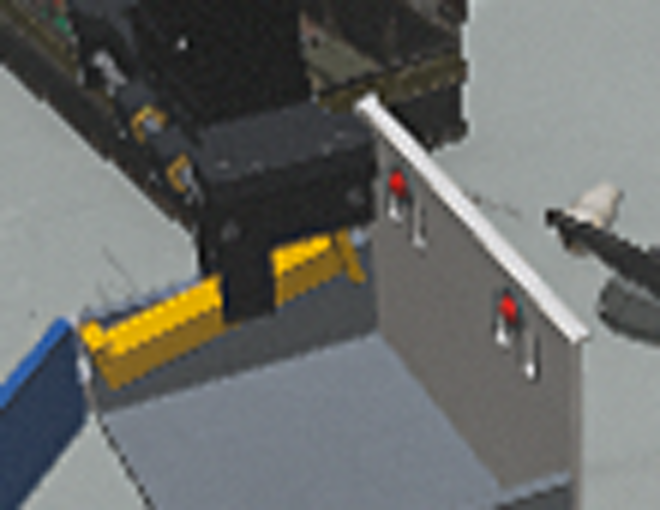

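It is out of the slots, still tilted with the front end low. Pressing it onto the floor levels it.

```bash
python3 -m creep '[[0.003,0,0.05,0,0,0],[0.003,0,0.09,0,0,0],[0.003,0,0.11,0,0,0],[0.003,0,0.12,0,0,0],[0.003,0,0.13,0,0,0],[0.003,0,0.13,0,0,0]]' ; python3 rows.py .542 .403 .013 -2.37
```

```text
time: 12.5
tool_pos: [0.5427, 0.4028, 0.2027]
tool_rot: [0.021, 1.0, 0.0, 0.001]
wrist_force: [2.3, 0.5, 1.4]
gripper_width: 0.0177
grip_force: 30.0
row [0.0014, 0.0003, -0.0008, 0.0003, 0.0028, 0.0001] t 12.5 F [2.3 0.5 1.4] w 0.0177
```

```bash
python3 -m creep '[[0,0,0,0,0,0],[0,0,0,0,0,0],[0,0,0,0,0,0],[0,0,0,0,0,0],[-0.03,0,0,0,0,0],[-0.054,0,0,0,0,0],[-0.054,0,0,0,0,0],[-0.054,0,0.001,0,0,0]]' 0.4; python3 - <<'E' 2>/dev/null
from loc import *
for n in('top','side'):
    d=shot(n,n+'6');W=cloud(d);X,Y,Z=[W[...,i] for i in range(3)]
    hsv=cv2.cvtColor(d['color'],cv2.COLOR_RGB2HSV);h,s,v=[hsv[...,i].astype(int) for i in range(3)]
    p=W[(h>15)&(h<30)&(s>130)&(v>100)&(Y>.3)&(Y<.5)&(Z>.0)&(Z<.07)]
    print(n,len(p),np.percentile(p,[1,50,99],0).round(4).tolist())
    a=p[(p[:,2]<.03)&(p[:,2]>.022)]
    print('arm top',len(a),a[:,0].min(),a[:,0].max(),np.polyfit(a[:,0]-.53,a[:,1],1),'z slope',np.polyfit(a[:,0],a[:,2],1))
E
python3 -m creep '[[0,0,0,0,0,0],[0,0,0,0,0,0],[0,0,0,0,0,0],[0,0,0,0,0,0],[0,0,0,0,0,0],[0,0,0,0,0,0]]' 0;python3 rows.py .5695 .4018 .15 -2.37
```

```text
time: 13.5
tool_pos: [0.5692, 0.4013, 0.2012]
tool_rot: [0.021, 1.0, -0.001, -0.0]
wrist_force: [0.1, -0.5, -0.1]
gripper_width: 0.0383
grip_force: 0.0
top 9 [[0.5295, 0.4018, 0.0241], [0.5322, 0.4069, 0.0264], [0.5348, 0.4099, 0.0286]]
arm top 9 0.5295070713017122 0.5348519411395327 [-0.46866812  0.40814116] z slope [-0.05112623  0.05337225]
side 301 [[0.4728, 0.3803, 0.0083], [0.5179, 0.397, 0.0237], [0.5892, 0.435, 0.0356]]
arm top 155 0.4714984735113323 0.5884359469887608 [-0.06950136  0.40008101] z slope [0.00577437 0.02227846]
time: 14.35
tool_pos: [0.569, 0.4015, 0.2014]
tool_rot: [0.02, 1.0, -0.001, -0.0]
wrist_force: [-1.3, 0.4, 1.5]
gripper_width: 0.0174
grip_force: 30.0
row [-0.001, 0.0003, -0.2774, -0.0016, -0.0, 0.0006] t 14.35 F [-1.3  0.4  1.5] w 0.0174
```

```bash
python3 -m creep '[[0,0,-0.06,0,0,0],[0,0,-0.12,0,0,0],[0,0,-0.13,0,0,0],[0,0,-0.13,0,0,0],[0,0,-0.13,0,0,0],[0,0,-0.13,0,0,0]]';python3 rows.py .581 .4010 .0764 -2.37
```

```text
time: 15.1
tool_pos: [0.5686, 0.4013, 0.2646]
tool_rot: [0.02, 1.0, -0.001, -0.001]
wrist_force: [-0.2, -1.0, -1.2]
gripper_width: 0.018
grip_force: 30.0
row [-0.0248, 0.0004, -0.0039, -0.0035, -0.0024, 0.0007] t 15.1 F [-0.2 -1.  -1.2] w 0.018
```

```bash
python3 -m creep '[[0,0.001,-0.0036,-0.003,-0.002,0],[0,0.001,-0.0036,-0.003,-0.002,0],[-0.015,0.001,-0.0036,-0.003,-0.002,0],[-0.03,0.001,-0.0036,-0.003,-0.002,0],[-0.038,0.001,-0.0036,-0.003,-0.002,0],[-0.045,0.001,-0.0036,-0.003,-0.002,0],[-0.045,0.001,-0.0036,-0.003,-0.002,0]]';python3 -m creep '[[-0.006,0,0,0,0,0],[-0.009,0,0,0,0,0],[-0.009,0,0,0,0,0]]';python3 rows.py .598 .4002 .0764 -2.37
```

```text
time: 15.98
tool_pos: [0.5918, 0.401, 0.2681]
tool_rot: [0.021, 1.0, 0.0, 0.001]
wrist_force: [0.5, -0.3, -1.6]
gripper_width: 0.0179
grip_force: 30.0
time: 16.35
tool_pos: [0.5957, 0.401, 0.268]
tool_rot: [0.02, 1.0, 0.0, 0.0]
wrist_force: [-3.3, -0.8, -1.2]
gripper_width: 0.0179
grip_force: 30.0
row [-0.0047, -0.0015, 0.0029, 0.0009, 0.0007, 0.0008] t 16.35 F [-3.3 -0.8 -1.2] w 0.0179
```

```bash
python3 -m creep '[[-0.005,0,0.003,0,0,0],[-0.009,0,0.003,0,0,0],[-0.009,0,0.003,0,0,0]]';python3 -m creep '[[-0.003,0,0,0,0,0],[-0.003,0,0,0,0,0]]';python3 rows.py .598 .4002 .0634 -2.37
```

```text
time: 16.73
tool_pos: [0.6003, 0.4009, 0.2665]
tool_rot: [0.02, 1.0, 0.001, 0.0]
wrist_force: [-4.5, 0.2, 0.0]
gripper_width: 0.0178
grip_force: 30.0
time: 16.98
tool_pos: [0.601, 0.4011, 0.2666]
tool_rot: [0.02, 1.0, 0.0, -0.001]
wrist_force: [-10.2, -0.6, 3.9]
gripper_width: 0.0179
grip_force: 30.0
row [0.0058, -0.002, 0.0263, 0.0005, -0.0038, 0.0009] t 16.975 F [-10.2  -0.6   3.9] w 0.0179
```

```bash
python3 -m creep '[[0.002,0,0.004,0,0,0],[0.002,0,0.01,0,0,0],[0.002,0,0.014,0,0,0],[0.002,0,0.014,0,0,0]]';python3 -m creep '[[0,0,0.006,0,0,0],[0,0,0.012,0,0,0],[0,0,0.012,0,0,0]]';python3 rows.py .598 .4002 .0634 -2.37
python3 - <<'E' 2>/dev/null
from loc import *
d=shot('side','side7')
u=np.load('side7.npz')['color'][115:200,160:270];cv2.imwrite('pics/c7.png',cv2.resize(u[:,:,::-1],None,fx=6,fy=6,interpolation=cv2.INTER_CUBIC))
E
```

```text
time: 17.48
tool_pos: [0.6004, 0.401, 0.2588]
tool_rot: [0.02, 1.0, 0.0, -0.0]
wrist_force: [-4.8, 1.0, -1.6]
gripper_width: 0.0179
grip_force: 30.0
time: 17.85
tool_pos: [0.6005, 0.4008, 0.2533]
tool_rot: [0.02, 1.0, 0.0, -0.0]
wrist_force: [-6.7, -0.0, 0.1]
gripper_width: 0.0174
grip_force: 30.0
row [0.005, -0.0015, -0.0003, 0.0004, -0.0011, 0.0008] t 17.85 F [-6.7 -0.   0.1] w 0.0174
```

View pics/c7.png

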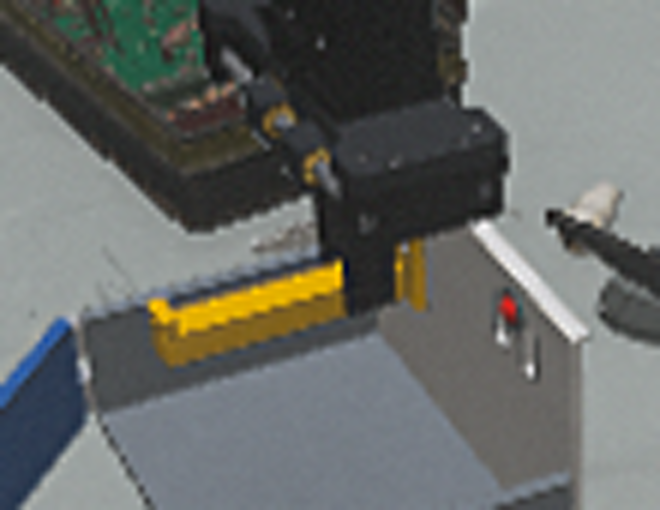

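The arm is now level and the plate is flush to the panel. Pushing further down until it stops hard.

```bash
python3 -m creep '[[0,0,0.003,0,0,0],[0,0,0.005,0,0,0],[0,0,0.005,0,0,0]]';python3 -m creep '[[0,0,0.004,0,0,0],[0,0,0.004,0,0,0]]'; python3 -m creep '[[0,0,0.004,0,0,0],[0,0,0.004,0,0,0]]'; python3 rows.py .598 .4002 .0634 -2.37
```

```text
time: 18.27
tool_pos: [0.6006, 0.4009, 0.2532]
tool_rot: [0.02, 1.0, 0.0, -0.001]
wrist_force: [-11.1, -2.5, 9.7]
gripper_width: 0.0177
grip_force: 30.0
time: 18.52
tool_pos: [0.6007, 0.401, 0.2529]
tool_rot: [0.02, 1.0, 0.0, -0.0]
wrist_force: [-13.3, -3.8, 16.0]
gripper_width: 0.0178
grip_force: 30.0
time: 18.77
tool_pos: [0.6011, 0.4009, 0.2522]
tool_rot: [0.02, 1.0, 0.0, 0.0]
wrist_force: [-14.7, -5.7, 19.9]
gripper_width: 0.0179
grip_force: 30.0
row [0.0062, -0.0017, -0.0026, 0.0003, 0.0007, 0.0006] t 18.775 F [-14.7  -5.7  19.9] w 0.0179
```

```bash
python3 -m creep '[[0.004,0,-0.01,0,0,0],[0.004,0,-0.01,0,0,0]]';python3 -m creep '[[0,0,0,0,0,0],[0,0,0,0,0,0],[0,0,0,0,0,0],[0,0,-0.06,0,0,0],[0,0,-0.16,0,0,0],[0.1,0,-0.24,0,0,0],[0.2,-0.1,-0.24,0,0,0],[0.2,-0.2,-0.24,0,0,0],[0.2,-0.3,-0.24,0,0,0],[0.2,-0.3,-0.24,0,0,0]]' 0.36
python3 - <<'E' 2>/dev/null
from loc import *
for n in('top','side'):
    d=shot(n,n+'8')
    W=cloud(d);X,Y,Z=[W[...,i] for i in range(3)]
    hsv=cv2.cvtColor(d['color'],cv2.COLOR_RGB2HSV);h,s,v=[hsv[...,i].astype(int) for i in range(3)]
    p=W[(h>15)&(h<30)&(s>130)&(v>100)&(Y>.3)&(Y<.5)&(Z>.0)&(Z<.12)]
    a=p[(p[:,0]<.6)&(p[:,0]>.52)];a=a[a[:,2]>.07]
    print(n,len(p),np.percentile(p,[1,99],0).round(4).tolist(),'arm top z slope',len(a),np.polyfit(a[:,0]-.56,a[:,2],1),'y',np.polyfit(a[:,0]-.5785,a[:,1],1))
    r=W[((h<8)|(h>172))&(s>120)&(Y<.5)&(Y>.35)&(Z>.09)&(Z<.13)&(X>.58)&(X<.65)];print('red',len(r),r.mean(0))
u=d['color'][105:200,150:270];cv2.imwrite('pics/c8.png',cv2.resize(u[:,:,::-1],None,fx=6,fy=6,interpolation=cv2.INTER_CUBIC))
E
```

```text
time: 19.02
tool_pos: [0.5999, 0.4007, 0.2531]
tool_rot: [0.02, 1.0, 0.001, 0.003]
wrist_force: [2.0, -0.7, 2.3]
gripper_width: 0.0177
grip_force: 30.0
time: 20.27
tool_pos: [0.4924, 0.2526, 0.3719]
tool_rot: [0.022, 1.0, 0.0, 0.001]
wrist_force: [0.5, 0.1, 1.0]
gripper_width: 0.0344
grip_force: 0.0
top 355 [[0.5088, 0.3846, 0.0728], [0.6211, 0.4164, 0.1121]] arm top z slope 231 [0.03035632 0.07705399] y [-0.04786996  0.40169116]
red 5 [0.62063975 0.40013656 0.1215351 ]
side 340 [[0.5038, 0.3794, 0.0526], [0.6216, 0.4468, 0.1063]] arm top z slope 103 [0.02024528 0.07534971] y [-0.06813916  0.39802466]
red 0 [nan nan nan]
```

View pics/c8.png

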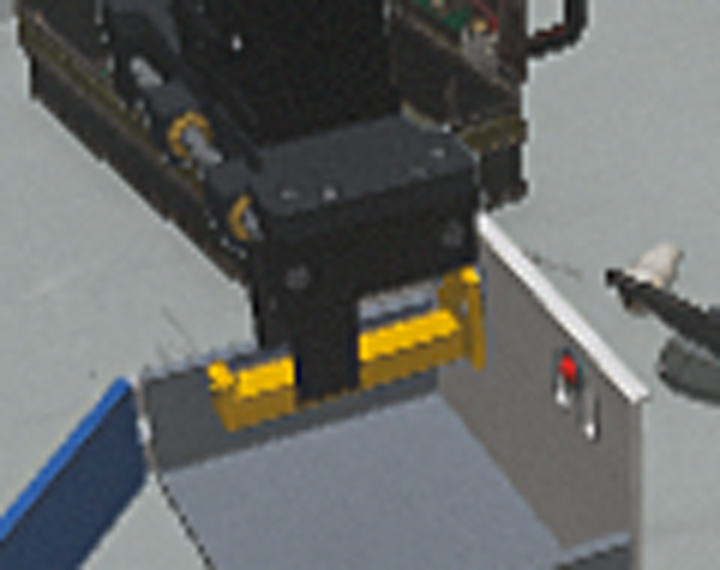

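Bracket 1 hangs level in the left slots (plate at crop (472,320)). The top camera puts its red button at x = 0.6206, the same as before insertion, so it has sprung out. Now for bracket 2.

```bash
python3 rows.py .6694 -.0265 .2 -7.4
```

```text
row [-0.3764, -0.5471, -0.0361, 0.0023, 0.0028, 0.1112] t 20.375 F [ 0.2  0.3 -0.6] w 0.0346
```

```bash
python3 -m creep '[[-0.06,-0.09,-0.06,0,0,0.05],[-0.12,-0.18,-0.08,0,0,0.11],[-0.18,-0.27,-0.08,0,0,0.11],[-0.25,-0.36,-0.08,0,0,0.11],[-0.31,-0.45,-0.08,0,0,0.11],[-0.376,-0.547,-0.04,0,0,0.11],[-0.376,-0.547,0.06,0,0,0.111],[-0.376,-0.547,0.15,0,0,0.111],[-0.376,-0.547,0.22,0,0,0.111],[-0.376,-0.547,0.26,0,0,0.111],[-0.376,-0.547,0.26,0,0,0.111],[-0.376,-0.547,0.26,0,0,0.111]]' 0.36;python3 rows.py .6694 -.0265 .003 -7.4
```

```text
time: 21.88
tool_pos: [0.6707, -0.0256, 0.2438]
tool_rot: [0.064, 0.998, 0.0, 0.002]
wrist_force: [-0.4, -0.7, 0.2]
gripper_width: 0.0344
grip_force: 0.0
row [0.0028, -0.0023, 0.1014, 0.0017, 0.006, 0.0022] t 21.875 F [-0.4 -0.7  0.2] w 0.0344
```

```bash
python3 -m creep '[[0.003,-0.002,0.06,0.001,0.003,0.002],[0.003,-0.002,0.09,0.001,0.003,0.002],[0.003,-0.002,0.1,0.001,0.003,0.002],[0.003,-0.002,0.101,0.001,0.003,0.002]]' 0.36; python3 -m creep '[[0,0,0,0,0,0],[0,0,0,0,0,0],[0,0,0,0,0,0],[0,0,0,0,0,0],[0,0,0,0,0,0],[0,0,0,0,0,0]]' 0; python3 rows.py .6694 -.0265 .003 -7.4; python3 -m creep '[[0,0,-0.12,0,0,0],[0,0,-0.24,0,0,0],[0,0,-0.36,0,0,0],[0,0,-0.48,0,0,0],[0,0,-0.48,0,0,0],[0,0,-0.48,0,0,0]]'; python3 rows.py .565 .2932 .22 -2.37
```

```text
time: 22.38
tool_pos: [0.6685, -0.0267, 0.192]
tool_rot: [0.065, 0.998, 0.0, 0.0]
wrist_force: [-0.4, 0.7, 0.2]
gripper_width: 0.0343
grip_force: 0.0
time: 23.12
tool_pos: [0.6686, -0.0268, 0.1923]
tool_rot: [0.065, 0.998, 0.0, 0.0]
wrist_force: [-0.8, -1.2, 4.9]
gripper_width: 0.0179
grip_force: 30.0
row [-0.0016, 0.0007, -0.0017, 0.0003, 0.0008, -0.0005] t 23.125 F [-0.8 -1.2  4.9] w 0.0179
time: 23.88
tool_pos: [0.668, -0.0267, 0.4295]
tool_rot: [0.065, 0.998, 0.0, -0.002]
wrist_force: [0.1, -0.0, -3.1]
gripper_width: 0.0178
grip_force: 30.0
row [0.2868, 0.6077, 0.04, 0.001, -0.0041, -0.1124] t 23.875 F [ 0.1 -0.  -3.1] w 0.0178
```

```bash
python3 -m creep '[[0.05,0.1,0,0,0,-0.05],[0.1,0.2,0,0,0,-0.11],[0.15,0.3,0,0,0,-0.112],[0.2,0.4,0,0,0,-0.112],[0.25,0.5,0,0,0,-0.112],[0.28,0.59,0.02,0,0,-0.112],[0.305,0.606,0.04,0,0,-0.112],[0.305,0.606,0.04,0,0,-0.112],[0.305,0.606,0.04,0,0,-0.112]]'; python3 rows.py .556 .2927 .0753 -2.37
```

```text
time: 25.0
tool_pos: [0.5566, 0.2923, 0.4106]
tool_rot: [0.021, 1.0, -0.0, -0.001]
wrist_force: [0.3, -0.5, -1.6]
gripper_width: 0.0176
grip_force: 30.0
row [0.0006, 0.0009, 0.2904, -0.0009, -0.0023, -0.0019] t 25.0 F [ 0.3 -0.5 -1.6] w 0.0176
```

```bash
python3 -m creep '[[0,0.001,0.1,-0.001,-0.002,-0.002],[0,0.001,0.2,-0.001,-0.002,-0.002],[0,0.001,0.27,-0.001,-0.002,-0.002],[0,0.001,0.29,-0.001,-0.002,-0.002],[0,0.001,0.29,-0.001,-0.002,-0.002],[0,0.001,0.29,-0.001,-0.002,-0.002]]'; python3 rows.py .580 .2917 .0753 -2.37
```

```text
time: 25.75
tool_pos: [0.5573, 0.294, 0.2692]
tool_rot: [0.02, 1.0, 0.001, 0.002]
wrist_force: [0.3, 0.5, -2.0]
gripper_width: 0.0177
grip_force: 30.0
row [-0.0456, -0.0028, 0.0079, 0.0038, 0.0061, 0.001] t 25.75 F [ 0.3  0.5 -2. ] w 0.0177
```

```bash
python3 -m creep '[[0,-0.003,0.006,0.002,0.003,0],[0,-0.003,0.006,0.002,0.003,0],[-0.015,-0.003,0.006,0.002,0.003,0],[-0.03,-0.003,0.006,0.002,0.003,0],[-0.036,-0.003,0.006,0.002,0.003,0],[-0.036,-0.003,0.006,0.002,0.003,0]]'; python3 rows.py .596 .2910 .0753 -2.37
```

```text
time: 26.5
tool_pos: [0.5744, 0.2917, 0.2635]
tool_rot: [0.02, 1.0, -0.0, -0.001]
wrist_force: [0.4, 0.2, -2.1]
gripper_width: 0.0175
grip_force: 30.0
row [-0.0431, 0.0003, -0.0038, -0.0004, -0.002, 0.0013] t 26.5 F [ 0.4  0.2 -2.1] w 0.0175
```

```bash
python3 -m creep '[[0,0,-0.0034,0,-0.001,0],[0,0,-0.0034,0,-0.001,0],[-0.015,0,-0.0034,0,-0.001,0],[-0.026,0,-0.0034,0,-0.001,0],[-0.026,0,-0.0034,0,-0.001,0]]';python3 -m creep '[[-0.006,0,0,0,0,0],[-0.01,0,0,0,0,0],[-0.01,0,0,0,0,0]]'; python3 rows.py .596 .2910 .0753 -2.37
```

```text
time: 27.12
tool_pos: [0.5872, 0.2913, 0.2653]
tool_rot: [0.02, 1.0, -0.0, -0.001]
wrist_force: [-2.6, 0.2, 1.5]
gripper_width: 0.0182
grip_force: 30.0
time: 27.5
tool_pos: [0.5911, 0.2913, 0.265]
tool_rot: [0.02, 1.0, -0.0, -0.003]
wrist_force: [-8.8, 0.8, 3.2]
gripper_width: 0.0176
grip_force: 30.0
row [-0.0098, -0.0002, -0.0009, -0.0011, -0.0071, 0.0015] t 27.5 F [-8.8  0.8  3.2] w 0.0176
```

```bash
python3 - <<'E' 2>/dev/null
from loc import *
d=shot('side','side9')
u=d['color'][115:210,165:285];cv2.imwrite('pics/c9.png',cv2.resize(u[:,:,::-1],None,fx=6,fy=6,interpolation=cv2.INTER_CUBIC))
d=shot('top','top9')
for n in('top9','side9'):
    d=np.load(n+'.npz')
    W=cloud(d);X,Y,Z=[W[...,i] for i in range(3)]
    hsv=cv2.cvtColor(d['color'],cv2.COLOR_RGB2HSV);h,s,v=[hsv[...,i].astype(int) for i in range(3)]
    p=W[(h>15)&(h<30)&(s>130)&(v>100)&(Y>.23)&(Y<.34)&(Z>.05)&(Z<.13)]
    a=p[(p[:,0]<.6)];a=a[a[:,2]>.07]
    print(n,len(p),np.percentile(p,[1,99],0).round(4).tolist(),'arm',len(a),np.polyfit(a[:,0]-.56,a[:,2],1),'y',np.polyfit(a[:,0]-.5740,a[:,1],1))
    q=p[p[:,2]>.115];print('plate top',len(q),q.mean(0),q[:,1].min(),q[:,1].max())
E
```

```text
top9 121 [[0.5198, 0.285, 0.0876], [0.5614, 0.302, 0.0951]] arm 121 [0.01565036 0.09092576] y [-0.07018127  0.29143848]
```

View pics/c9.png

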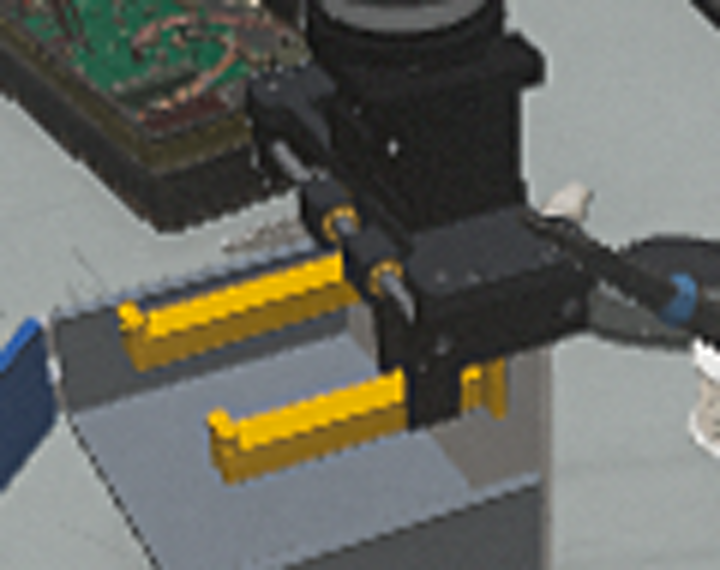

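```bash
python3 - <<'E' 2>/dev/null
from loc import *
d=np.load('side9.npz');W=cloud(d);X,Y,Z=[W[...,i] for i in range(3)]
hsv=cv2.cvtColor(d['color'],cv2.COLOR_RGB2HSV);h,s,v=[hsv[...,i].astype(int) for i in range(3)]
th=np.radians(2.37);xc=np.array([np.cos(th),-np.sin(th)]);yc=np.array([np.sin(th),np.cos(th)])
m=(h>15)&(h<30)&(s>130)&(v>100)&(Z>.05)&(Z<.13)
for nm,c in(('L',55),('R',-55)):
    p=W[m];q=np.c_[(p[:,:2]-[.6212,.3447])@np.c_[xc,yc]*1000,p[:,2]*1000];q=q[abs(q[:,1]-c)<25]
    print(nm,len(q),np.percentile(q,[0,1,50,99,100],0).round(1).tolist())
    st=q[(q[:,0]<-105)];a=q[(q[:,0]>-100)&(q[:,0]<-50)]
    print(' stop z max',st[:,2].max(),'arm top',np.polyfit(a[:,0],a[:,2],1),np.percentile(a[:,2],[5,50,95]),'arm y lo/hi',np.percentile(a[:,1],[2,98]))
E
```

```text
L 335 [[-120.1, 43.3, 59.6], [-119.7, 44.2, 60.1], [-71.9, 48.3, 74.1], [-17.9, 64.0, 84.0], [-14.4, 65.4, 84.7]]
 stop z max 84.70541514475481 arm top [1.87586440e-02 7.30745839e+01] [60.98402258 74.25304476 77.48362297] arm y lo/hi [44.91714994 63.9319012 ]
R 363 [[-119.8, -76.4, 73.0], [-119.6, -75.6, 74.7], [-74.3, -62.2, 88.7], [-2.6, -45.9, 98.9], [-1.9, -44.3, 101.4]]
 stop z max 99.69278416578732 arm top [1.39056864e-02 8.73608618e+01] [76.51162053 88.953626   91.49089136] arm y lo/hi [-66.03381712 -47.40317871]
```

The side camera puts bracket 2's end stop (crop (215,430)) 119.8 mm from the panel, the same as bracket 1 when home, so its plate is on the panel. Pushing down.

```bash
python3 -m creep '[[0.002,0,0.004,0,0,0],[0.002,0,0.01,0,0,0],[0.002,0,0.014,0,0,0],[0.002,0,0.014,0,0,0]]';python3 -m creep '[[0,0,0.006,0,0,0],[0,0,0.012,0,0,0],[0,0,0.012,0,0,0]]';python3 -m creep '[[0,0,0.003,0,0,0],[0,0,0.005,0,0,0],[0,0,0.005,0,0,0]]'; python3 rows.py .598 .2910 .0634 -2.37
```

```text
time: 28.1
tool_pos: [0.5904, 0.2911, 0.2572]
tool_rot: [0.02, 1.0, -0.0, -0.002]
wrist_force: [-4.4, 1.5, -3.1]
gripper_width: 0.0174
grip_force: 30.0
time: 28.48
tool_pos: [0.5906, 0.2911, 0.2522]
tool_rot: [0.02, 1.0, -0.0, -0.002]
wrist_force: [-6.8, -0.4, 0.9]
gripper_width: 0.0178
grip_force: 30.0
time: 28.85
tool_pos: [0.5907, 0.2912, 0.252]
tool_rot: [0.02, 1.0, -0.001, -0.002]
wrist_force: [-12.0, -2.5, 10.4]
gripper_width: 0.018
grip_force: 30.0
row [-0.0145, 0.0002, -0.003, -0.0015, -0.0042, 0.0015] t 28.85 F [-12.   -2.5  10.4] w 0.018
```

```bash
python3 -m creep '[[0,0,0.005,0,0,0],[0,0,0.005,0,0,0]]';python3 -m creep '[[0.004,0,-0.01,0,0,0],[0.004,0,-0.01,0,0,0]]';python3 -m creep '[[0,0,0,0,0,0],[0,0,0,0,0,0],[0,0,0,0,0,0],[0,0,-0.06,0,0,0],[0,0,-0.16,0,0,0],[0,-0.1,-0.26,0,0,0],[0.1,-0.2,-0.28,0,0,0],[0.2,-0.3,-0.28,0,0,0],[0.3,-0.4,-0.28,0,0,0],[0.3,-0.5,-0.28,0,0,0],[0.3,-0.5,-0.28,0,0,0]]' 0.36
python3 - <<'E' 2>/dev/null
from loc import *
th=np.radians(2.37);xc=np.array([np.cos(th),-np.sin(th)]);yc=np.array([np.sin(th),np.cos(th)])
for n in('top','side'):
    d=shot(n,n+'10');W=cloud(d);X,Y,Z=[W[...,i] for i in range(3)]
    hsv=cv2.cvtColor(d['color'],cv2.COLOR_RGB2HSV);h,s,v=[hsv[...,i].astype(int) for i in range(3)]
    Q=np.concatenate([(W[...,:2]-[.6212,.3447])@np.c_[xc,yc]*1000,Z[...,None]*1000],-1)
    for nm,c in(('L',55),('R',-55)):
        q=Q[(h>15)&(h<30)&(s>130)&(v>100)&(Z>.05)&(Z<.13)&(abs(Q[...,1]-c)<25)&(abs(Q[...,0])<150)]
        a=q[(q[:,0]>-100)&(q[:,0]<-15)];a=a[a[:,2]>72]
        print(n,nm,len(q),np.percentile(q,[1,99],0).round(1).tolist(),'arm z slope',np.polyfit(a[:,0],a[:,2],1))
        r=Q[((h<8)|(h>172))&(s>110)&(abs(Q[...,1]-c)<15)&(abs(Q[...,0])<20)&(Z>.09)&(Z<.13)];print('  red',len(r),r.mean(0).round(1) if len(r) else '')
    r0=np.load(n+'0.npz')
    W=cloud(r0)
    Q=np.concatenate([(W[...,:2]-[.6212,.3447])@np.c_[xc,yc]*1000,W[...,2:]*1000],-1)
    hsv=cv2.cvtColor(r0['color'],cv2.COLOR_RGB2HSV);h,s,v=[hsv[...,i].astype(int) for i in range(3)]
    for c in(55,-55):
        r=Q[((h<8)|(h>172))&(s>110)&(abs(Q[...,1]-c)<15)&(abs(Q[...,0])<20)&(Q[...,2]>90)&(Q[...,2]<130)];print('  red at start',len(r),r.mean(0).round(1))
u=np.load('side10.npz')['color'][115:210,165:285];w=np.load('top10.npz')['color'][155:235,135:255]
cv2.imwrite('pics/c10.png',np.vstack([cv2.resize(i[:,:,::-1],None,fx=3.4,fy=3.4,interpolation=cv2.INTER_CUBIC) for i in(u,w)]))
E
```

```text
time: 29.1
tool_pos: [0.5912, 0.2912, 0.2509]
tool_rot: [0.02, 1.0, -0.0, -0.001]
wrist_force: [-13.0, -3.7, 15.6]
gripper_width: 0.0175
grip_force: 30.0
time: 29.35
tool_pos: [0.5899, 0.291, 0.2528]
tool_rot: [0.02, 1.0, 0.0, 0.002]
wrist_force: [1.9, -0.1, -1.9]
gripper_width: 0.0175
grip_force: 30.0
time: 30.72
tool_pos: [0.428, 0.0454, 0.3928]
tool_rot: [0.022, 1.0, -0.0, 0.0]
wrist_force: [0.4, -0.1, -0.7]
gripper_width: 0.0341
grip_force: 0.0
top L 362 [[-117.1, 39.8, 73.0], [-3.0, 69.9, 111.2]] arm z slope [2.47115674e-02 7.85520244e+01]
  red 7 [ -2.4  55.6 121.3]
top R 341 [[-118.5, -69.3, 73.4], [-2.2, -39.3, 111.1]] arm z slope [2.42857076e-02 7.87010734e+01]
  red 6 [ -2.8 -54.6 119.4]
  red at start 7 [ -3.3  54.7 120.6]
  red at start 6 [ -3.2 -53.4 119.2]
```

Both brackets match to within 1.5 mm, and both buttons read as at the start, so both are locked. Now the tray.

```bash
python3 - <<'E' 2>/dev/null
from loc import *
print(env.get_state()['joints'].round(2))
for n in('top10','top0','side0'):
    d=np.load(n+'.npz');W=cloud(d);X,Y,Z=[W[...,i] for i in range(3)]
    hsv=cv2.cvtColor(d['color'],cv2.COLOR_RGB2HSV);h,s,v=[hsv[...,i].astype(int) for i in range(3)]
    g=np.median(v[(Z<.003)&(Z>-.004)&(X>.45)&(X<.6)&(Y>-.05)&(Y<.15)])
    for nm,b in(('black',(.455,.60,-.02,.06)),('green',(.48,.64,.07,.15))):
        m=(X>b[0])&(X<b[1])&(Y>b[2])&(Y<b[3])&(Z>.0035)&(Z<.03)&((v<100)|(s>60)if nm=='green' else v<100)
        p=W[m];print(n,nm,len(p),p.mean(0).round(3),'x',p[:,0].min().round(3),p[:,0].max().round(3),'y=',np.polyfit(p[:,0]-.55,p[:,1],1).round(4), 'zmax',p[:,2].max())
    m=(v<70)&(X>.37)&(X<.47)&(Y>-.1)&(Y<.12)&(Z<.04);r=cv2.minAreaRect((W[m][:,:2]*1000).astype(np.float32));print('tray',m.sum(),r)
E
python3 rows.py .4207 -.015 .1 88
```

```text
[-0.02 -0.38  2.13  0.    1.4  -1.54]
top10 black 81 [0.542 0.004 0.011] x 0.508 0.573 y= [-0.115   0.0035] zmax 0.015475472021520316
top10 green 8 [0.547 0.121 0.008] x 0.512 0.558 y= [-0.0651  0.1209] zmax 0.011025909462706665
tray 73 ((415.199462890625, 4.173362731933594), (143.9251708984375, 57.24513244628906), 89.28789520263672)
top0 black 92 [0.552 0.024 0.01 ] x 0.519 0.583 y= [-0.0031  0.024 ] zmax 0.014206971328968056
top0 green 18 [0.542 0.121 0.009] x 0.509 0.561 y= [-0.0612  0.12  ] zmax 0.012317420161433367
tray 340 ((421.2596435546875, 11.253791809082031), (162.82290649414062, 57.71186065673828), 87.99980926513672)
side0 black 172 [0.551 0.02  0.01 ] x 0.514 0.599 y= [-0.0335  0.0196] zmax 0.024633596735906194
side0 green 91 [0.533 0.116 0.008] x 0.506 0.566 y= [-0.0345  0.1152] zmax 0.011894661754470078
tray 3011 ((419.559814453125, 6.2958221435546875), (99.30911254882812, 174.30418395996094), 0.40253520011901855)
row [0.0116, -0.1239, 0.2055, -0.0006, 0.0008, -2.0095] t 30.825 F [0.3 0.3 0.5] w 0.0341
```

```bash
python3 -m creep '[[0,0.1,0,0,0,0.2],[0,0.2,0,0,0,0.4],[0,0.3,0,0,0,0.6],[0,0.4,0,0,0,0.8],[0,0.5,0,0,0,1],[0,0.56,0,0,0,1],[0,0.6,0,0,0,1]]' 1
python3 - <<'E' 2>/dev/null
from loc import *
for n in('top','side'):
    d=shot(n,n+'11');W=cloud(d);X,Y,Z=[W[...,i] for i in range(3)]
    hsv=cv2.cvtColor(d['color'],cv2.COLOR_RGB2HSV);h,s,v=[hsv[...,i].astype(int) for i in range(3)]
    for nm,b in(('black',(.455,.60,-.02,.06)),('green',(.48,.64,.07,.15))):
        m=(X>b[0])&(X<b[1])&(Y>b[2])&(Y<b[3])&(Z>.0035)&(Z<.03)&((v<100)|(s>60)if nm=='green' else v<100)
        p=W[m];print(n,nm,len(p),p.mean(0).round(3),'x',p[:,0].min().round(3),p[:,0].max().round(3),'y=',np.polyfit(p[:,0]-.55,p[:,1],1).round(4))
    m=(v<70)&(X>.37)&(X<.47)&(Y>-.1)&(Y<.12)&(Z<.04)&(Z>-.002);r=cv2.minAreaRect((W[m][:,:2]*1000).astype(np.float32));print('tray',m.sum(),r)
u=np.load('top11.npz')['color'][150:290,180:380];cv2.imwrite('pics/c11.png',cv2.resize(u[:,:,::-1],None,fx=4,fy=4,interpolation=cv2.INTER_CUBIC))
E
```

```text
time: 31.7
tool_pos: [0.441, 0.3502, 0.3918]
tool_rot: [0.4, 0.917, -0.001, -0.001]
wrist_force: [0.8, -0.6, -0.4]
gripper_width: 0.0939
grip_force: 0.0
top black 78 [0.542 0.005 0.011] x 0.508 0.573 y= [-0.1153  0.0035]
top green 4 [0.556 0.12  0.008] x 0.552 0.558 y= [-0.6841  0.1237]
tray 222 ((414.77069091796875, 12.336112976074219), (162.40390014648438, 57.34865951538086), 89.50409698486328)
side black 167 [0.539 0.    0.01 ] x 0.505 0.571 y= [-0.1376 -0.001 ]
side green 70 [0.534 0.116 0.008] x 0.506 0.567 y= [-0.0237  0.1152]
tray 2646 ((413.8263854980469, 6.681648254394531), (80.78366088867188, 173.90011596679688), 0.3507327437400818)
```

View pics/c11.png

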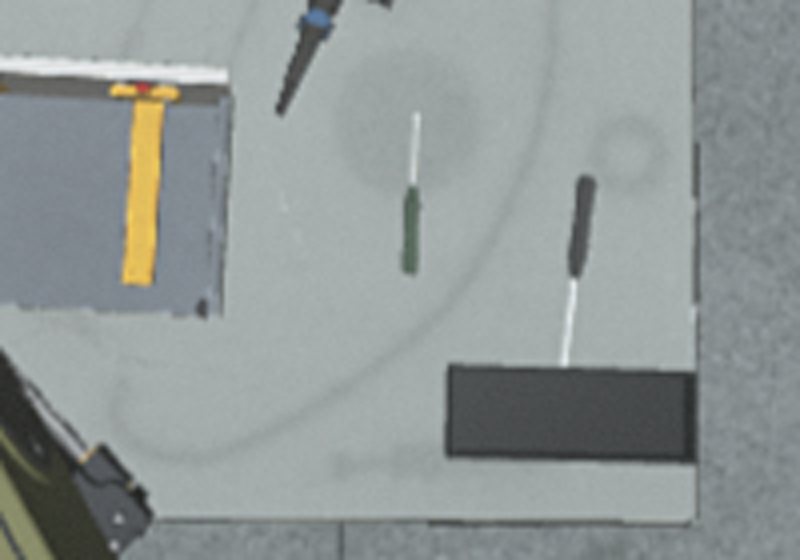

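The tray's new centre is at about (0.414, 0.0115), at crop px (570,412). The knocked black driver's shaft touches its edge at crop (565,365). I will grip the tray off-centre, away from the shaft.

```bash
python3 rows.py .4143 -.02 .06 -90.5
```

```text
row [-0.505, -0.5416, 0.2841, -0.0019, -0.0002, 0.9639] t 31.8 F [ 0.1 -0.9  0.1] w 0.0944
```

```bash
python3 -m creep '[[-0.08,-0.08,0,0,0,0.2],[-0.16,-0.17,0,0,0,0.4],[-0.24,-0.26,0,0,0,0.6],[-0.32,-0.34,0.02,0,0,0.8],[-0.4,-0.43,0.04,0,0,0.964],[-0.47,-0.5,0.06,0,0,0.964],[-0.505,-0.5416,0.1,0,0,0.964],[-0.505,-0.5416,0.18,0,0,0.964],[-0.505,-0.5416,0.26,0,0,0.964],[-0.505,-0.5416,0.28,0,0,0.964],[-0.505,-0.5416,0.28,0,0,0.964]]' 1;python3 rows.py .4143 -.02 .004 -90.5
```

```text
time: 33.17
tool_pos: [0.4134, -0.0223, 0.2526]
tool_rot: [0.711, 0.703, -0.001, -0.0]
wrist_force: [0.4, 0.4, -0.2]
gripper_width: 0.0954
grip_force: 0.0
row [0.0047, 0.0018, 0.1171, -0.0016, 0.0003, -0.0044] t 33.175 F [ 0.4  0.4 -0.2] w 0.0954
```

```bash
python3 -m creep '[[0.003,0.0018,0.06,0,0,-0.004],[0.003,0.0018,0.1,0,0,-0.004],[0.003,0.0018,0.115,0,0,-0.004],[0.003,0.0018,0.115,0,0,-0.004]]' 1; python3 -m creep '[[0,0,0,0,0,0],[0,0,0,0,0,0],[0,0,0,0,0,0],[0,0,0,0,0,0],[0,0,0,0,0,0],[0,0,0,0,0,0]]' 0.3;python3 rows.py .4143 -.02 .15 -90.5
```

```text
time: 33.67
tool_pos: [0.415, -0.0207, 0.1961]
tool_rot: [0.71, 0.704, 0.0, 0.0]
wrist_force: [-0.4, 0.1, 0.1]
gripper_width: 0.0952
grip_force: 0.0
time: 34.42
tool_pos: [0.4144, -0.0206, 0.1952]
tool_rot: [0.71, 0.704, -0.0, -0.0]
wrist_force: [-0.8, -0.2, 0.8]
gripper_width: 0.0597
grip_force: 29.9
row [0.0011, -0.0004, -0.2899, -0.0005, 0.0005, 0.0003] t 34.425 F [-0.8 -0.2  0.8] w 0.0597
```

```bash
python3 -m creep '[[0,0,-0.1,0,0,0],[0,0,-0.2,0,0,0],[0,0,-0.3,0,0,0],[0,0,-0.4,0,0,0],[0,0,-0.4,0,0,0],[0,0,-0.4,0,0,0]]'; python3 rows.py .5610 .3154 .16 -92.37
```

```text
time: 35.17
tool_pos: [0.414, -0.0205, 0.3933]
tool_rot: [0.71, 0.704, -0.001, -0.001]
wrist_force: [-0.2, -1.1, -1.9]
gripper_width: 0.06
grip_force: 30.0
row [0.6743, 0.2883, 0.0856, -0.004, 0.0, 0.0416] t 35.175 F [-0.2 -1.1 -1.9] w 0.06
```

```bash
python3 -m creep '[[0.1,0.04,0,0,0,0.04],[0.2,0.08,0,0,0,0.0416],[0.3,0.13,0,0,0,0.0416],[0.4,0.17,0,0,0,0.0416],[0.5,0.21,0,0,0,0.0416],[0.6,0.26,0,0,0,0.0416],[0.66,0.28,0.02,0,0,0.0416],[0.6743,0.2883,0.05,0,0,0.0416],[0.6743,0.2883,0.085,0,0,0.0416],[0.6743,0.2883,0.085,0,0,0.0416]]'; python3 rows.py .5610 .3154 .1 -92.37
python3 - <<'E' 2>/dev/null
from loc import *
th=np.radians(2.37);xc=np.array([np.cos(th),-np.sin(th)]);yc=np.array([np.sin(th),np.cos(th)])
for n in('top','side'):
    d=shot(n,n+'12');W=cloud(d);X,Y,Z=[W[...,i] for i in range(3)]
    v=d['color'].max(-1)
    Q=np.concatenate([(W[...,:2]-[.6212,.3447])@np.c_[xc,yc]*1000,Z[...,None]*1000],-1)
    m=(v<75)&(Z>.135)&(Z<.19)&(abs(Q[...,0]+60)<45)&(abs(Q[...,1])<105)
    q=Q[m];print(n,len(q),np.percentile(q,[0,1,99,100],0).round(1).tolist(),cv2.minAreaRect(q[:,:2].astype(np.float32)))
E
```

```text
time: 36.42
tool_pos: [0.5605, 0.3139, 0.3483]
tool_rot: [0.722, 0.692, -0.004, -0.001]
wrist_force: [-1.2, 0.1, -3.1]
gripper_width: 0.0598
grip_force: 30.0
row [0.0035, 0.0017, 0.1163, -0.0086, 0.0049, -0.0012] t 36.425 F [-1.2  0.1 -3.1] w 0.0598
top 15 [[-87.8, -83.1, 154.9], [-87.2, -83.0, 155.0], [-34.8, -56.3, 178.7], [-34.5, -56.3, 178.8]] ((-58.990699768066406, -68.88133239746094), (16.495458602905273, 55.51676559448242), 68.32714080810547)
side 1037 [[-98.8, -85.7, 153.6], [-97.9, -84.9, 155.1], [-27.3, 76.8, 186.9], [-24.1, 79.8, 189.7]] ((-61.01029586791992, -3.1108551025390625), (165.16184997558594, 74.82778930664062), 89.30164337158203)
```

```bash
python3 -m creep '[[0.004,0.002,0.03,-0.003,0.002,0],[0.004,0.002,0.08,-0.003,0.002,0],[0.004,0.002,0.114,-0.003,0.002,0],[0.004,0.002,0.116,-0.003,0.002,0],[0.004,0.002,0.116,-0.003,0.002,0]]'; python3 rows.py .5610 .316 .0832 -92.37
```

```text
time: 37.15
tool_pos: [0.5628, 0.3173, 0.2949]
tool_rot: [0.722, 0.692, 0.002, 0.0]
wrist_force: [0.1, 0.1, -2.7]
gripper_width: 0.0598
grip_force: 30.0
row [-0.0029, -0.0036, 0.0432, 0.0034, -0.0022, -0.0] t 37.15 F [ 0.1  0.1 -2.7] w 0.0598
```

```bash
python3 -m creep '[[0,0,0,0,0,0],[0,0,0,0,0,0]]'; python3 rows.py .5610 .316 .0832 -92.37
```

```text
time: 37.4
tool_pos: [0.5628, 0.3174, 0.2954]
tool_rot: [0.722, 0.692, 0.002, 0.0]
wrist_force: [-0.9, -0.5, -2.6]
gripper_width: 0.0595
grip_force: 30.0
row [-0.0031, -0.0036, 0.0441, 0.0041, -0.0026, 0.0001] t 37.4 F [-0.9 -0.5 -2.6] w 0.0595
```

```bash
python3 -m creep '[[-0.003,-0.0036,0.015,0.003,-0.002,0],[-0.003,-0.0036,0.03,0.003,-0.002,0],[-0.003,-0.0036,0.038,0.003,-0.002,0],[-0.003,-0.0036,0.041,0.003,-0.002,0],[-0.003,-0.0036,0.041,0.003,-0.002,0]]'; python3 rows.py .5610 .316 .0832 -92.37
```

```text
time: 38.02
tool_pos: [0.5608, 0.3159, 0.2738]
tool_rot: [0.722, 0.692, -0.0, -0.0]
wrist_force: [-0.3, -0.0, -3.3]
gripper_width: 0.0601
grip_force: 30.0
row [0.0002, 0.0004, 0.001, -0.0006, 0.0003, 0.0001] t 38.025 F [-0.3 -0.  -3.3] w 0.0601
```

```bash
python3 -m creep '[[0,0,0.002,0,0,0],[0,0,0.004,0,0,0],[0,0,0.004,0,0,0]]';python3 -m creep '[[0,0,0,0,0,0],[0,0,0,0,0,0],[0,0,0,0,0,0],[0,0,-0.03,0,0,0],[0,0,-0.13,0,0,0],[-0.1,0,-0.2,0,0,0],[-0.2,0,-0.2,0,0,0],[-0.3,-0.05,-0.2,0,0,0],[-0.4,-0.1,-0.2,0,0,0],[-0.5,-0.1,-0.2,0,0,0],[-0.6,-0.1,-0.2,0,0,0],[-0.6,-0.1,-0.2,0,0,0]]' 0.75
cat > look.py <<'E'
from loc import *
import sys
th=np.radians(2.37);xc=np.array([np.cos(th),-np.sin(th)]);yc=np.array([np.sin(th),np.cos(th)])
for n in('top','side'):
    d=shot(n,n+sys.argv[1]);W=cloud(d);X,Y,Z=[W[...,i] for i in range(3)]
    hsv=cv2.cvtColor(d['color'],cv2.COLOR_RGB2HSV);h,s,v=[hsv[...,i].astype(int) for i in range(3)]
    Q=np.concatenate([(W[...,:2]-[.6212,.3447])@np.c_[xc,yc]*1000,Z[...,None]*1000],-1)
    m=(v<75)&(Z>.07)&(Z<.11)&(abs(Q[...,0]+60)<45)&(abs(Q[...,1])<105);q=Q[m]
    print(n,'tray',len(q),np.percentile(q,[0,1,99,100],0).round(1).tolist(),cv2.minAreaRect(q[:,:2].astype(np.float32)) if len(q) else '')
    f=q[(q[:,2]<85)];
    if len(f)>20: print(' floor plane',np.linalg.lstsq(np.c_[f[:,:2],np.ones(len(f))],f[:,2],rcond=None)[0])
    for nm,mm in(('black',(v<100)&(X>.455)&(X<.62)&(Y>-.06)&(Y<.07)),('green',((h>40)&(h<95)&(s>40)|(v<90))&(X>.47)&(X<.66)&(Y>.07)&(Y<.19))):
        p=W[mm&(Z>.0035)&(Z<.03)]
        if len(p)>3: print(' ',nm,len(p),p.mean(0).round(4),'x',p[:,0].min().round(3),p[:,0].max().round(3),'y=',np.polyfit(p[:,0]-.55,p[:,1],1).round(4))
E
python3 look.py 13 2>/dev/null; python3 rows.py .542 .004 .1 -6.6
```

```text
time: 38.4
tool_pos: [0.5609, 0.3159, 0.2729]
tool_rot: [0.722, 0.692, 0.0, 0.0]
wrist_force: [-2.6, -1.6, 3.7]
gripper_width: 0.0598
grip_force: 30.0
time: 39.9
tool_pos: [0.4983, 0.0158, 0.3733]
tool_rot: [0.723, 0.691, 0.0, 0.001]
wrist_force: [0.9, 0.4, 0.2]
gripper_width: 0.0711
grip_force: 0.0
top tray 148 [[-87.2, -77.2, 77.1], [-87.0, -55.2, 78.1], [-32.1, 82.6, 104.3], [-31.5, 83.0, 104.6]] ((-59.81631851196289, 2.9990768432617188), (160.15081787109375, 55.7093505859375), 89.63824462890625)
 floor plane [1.24998777e-02 6.77976516e-03 8.16299034e+01]
  black 81 [0.5421 0.0044 0.0105] x 0.508 0.573 y= [-0.1187  0.0035]
  green 27 [0.5305 0.1198 0.0098] x 0.509 0.555 y= [-0.0492  0.1188]
side tray 640 [[-90.4, -29.1, 76.0], [-90.0, -18.1, 77.0], [-31.5, 82.6, 101.4], [-30.2, 84.2, 103.5]] ((-60.37340545654297, 27.461435317993164), (113.42171478271484, 60.01919937133789), 89.78754425048828)
 floor plane [1.87741033e-02 9.59219077e-03 8.06347858e+01]
  black 158 [0.5394 0.0007 0.0099] x 0.505 0.572 y= [-0.1298 -0.0007]
  green 86 [0.5327 0.1162 0.0083] x 0.505 0.563 y= [-0.0229  0.1158]
row [-0.0243, 0.0879, 0.1658, 0.0011, 0.0008, -1.9075] t 40.0 F [-0.3 -0.2 -1.4] w 0.0711
```

```bash
python3 -m creep '[[0,0,0,0,0,-0.2],[0,0.02,0,0,0,-0.4],[-0.01,0.04,0,0,0,-0.6],[-0.02,0.06,0.02,0,0,-0.8],[-0.025,0.08,0.04,0,0,-1],[-0.025,0.083,0.06,0,0,-1]]' 0.35; python3 rows.py .5405 .0036 .06 -6.8
```

```text
time: 40.75
tool_pos: [0.5399, 0.0052, 0.3418]
tool_rot: [0.402, 0.916, -0.0, -0.0]
wrist_force: [-1.4, 0.4, 0.1]
gripper_width: 0.0334
grip_force: 0.0
row [-0.0032, -0.0013, 0.1835, -0.0002, -0.0003, -0.9016] t 40.75 F [-1.4  0.4  0.1] w 0.0334
```

```bash
python3 -m creep '[[0,0,0.04,0,0,-0.2],[0,0,0.08,0,0,-0.4],[-0.003,-0.001,0.12,0,0,-0.6],[-0.003,-0.001,0.16,0,0,-0.8],[-0.003,-0.001,0.183,0,0,-0.9],[-0.003,-0.001,0.183,0,0,-0.9],[-0.003,-0.001,0.183,0,0,-0.9]]' 0.35; python3 rows.py .5405 .0036 .003 -6.8
```

```text
time: 41.62
tool_pos: [0.5402, 0.0031, 0.251]
tool_rot: [0.061, 0.998, -0.0, 0.0]
wrist_force: [0.7, -0.9, -1.4]
gripper_width: 0.0333
grip_force: 0.0
row [-0.0005, 0.0012, 0.1159, -0.0003, 0.0004, -0.0034] t 41.625 F [ 0.7 -0.9 -1.4] w 0.0333
```

```bash
python3 -m creep '[[0,0.001,0.06,0,0,0],[0,0.001,0.1,0,0,0],[0,0.001,0.115,0,0,0],[0,0.001,0.116,0,0,0],[0,0.001,0.116,0,0,0]]' 0.35; python3 -m creep '[[0,0,0,0,0,0],[0,0,0,0,0,0],[0,0,0,0,0,0],[0,0,0,0,0,0],[0,0,0,0,0,0],[0,0,0,0,0,0]]' 0;python3 -m creep '[[0,0,-0.1,0,0,0],[0,0,-0.2,0,0,0],[0,0,-0.3,0,0,0],[0,0,-0.4,0,0,0],[0,0,-0.4,0,0,0]]'; python3 rows.py .555 .309 .2 -92.37
```

```text
time: 42.25
tool_pos: [0.5406, 0.003, 0.1936]
tool_rot: [0.06, 0.998, -0.0, 0.001]
wrist_force: [0.1, -0.2, -0.1]
gripper_width: 0.0331
grip_force: 0.0
time: 43.0
tool_pos: [0.5402, 0.003, 0.1928]
tool_rot: [0.06, 0.998, -0.0, -0.0]
wrist_force: [-1.2, -0.4, 3.3]
gripper_width: 0.0118
grip_force: 30.0
time: 43.62
tool_pos: [0.5411, 0.003, 0.3977]
tool_rot: [0.06, 0.998, -0.0, 0.005]
wrist_force: [0.8, -0.7, -0.8]
gripper_width: 0.012
grip_force: 30.0
row [0.0456, 0.6109, 0.0147, 0.0085, 0.0094, 1.9001] t 43.625 F [ 0.8 -0.7 -0.8] w 0.012
```

```bash
python3 -m creep '[[0,0.1,0,0,0,0.2],[0.01,0.2,0,0,0,0.4],[0.02,0.3,0,0,0,0.6],[0.03,0.4,0,0,0,0.8],[0.04,0.5,0,0,0,1],[0.045,0.58,0,0,0,1],[0.045,0.61,0,0,0,1],[0.045,0.611,0,0,0,1]]'; python3 rows.py .5547 .3094 .15 -92.37
```

```text
time: 44.62
tool_pos: [0.5541, 0.3093, 0.3906]
tool_rot: [0.437, 0.9, -0.001, -0.001]
wrist_force: [-0.3, -0.8, -0.8]
gripper_width: 0.0117
grip_force: 30.0
row [-0.0006, 0.0013, 0.1011, -0.0042, 0.0011, 0.9015] t 44.625 F [-0.3 -0.8 -0.8] w 0.0117
```

```bash
python3 -m creep '[[0,0,0,0,0,0.2],[0,0.001,0.02,0,0,0.4],[0,0.001,0.04,0,0,0.6],[0,0.001,0.07,0,0,0.8],[0,0.001,0.1,0,0,0.9],[0,0.001,0.1,0,0,0.9],[0,0.001,0.1,0,0,0.9]]'; python3 rows.py .5547 .3094 .084 -92.37
python3 - <<'E' 2>/dev/null
from loc import *
d=shot('side','side14');u=d['color'][100:210,160:300];cv2.imwrite('pics/c14.png',cv2.resize(u[:,:,::-1],None,fx=5,fy=5,interpolation=cv2.INTER_CUBIC))
E
```

```text
time: 45.5
tool_pos: [0.5549, 0.3085, 0.3428]
tool_rot: [0.722, 0.692, -0.0, 0.0]
wrist_force: [0.2, 0.6, 0.3]
gripper_width: 0.012
grip_force: 30.0
row [0.0018, -0.0005, 0.1373, -0.0002, 0.0004, 0.0002] t 45.5 F [0.2 0.6 0.3] w 0.012
```

View pics/c14.png

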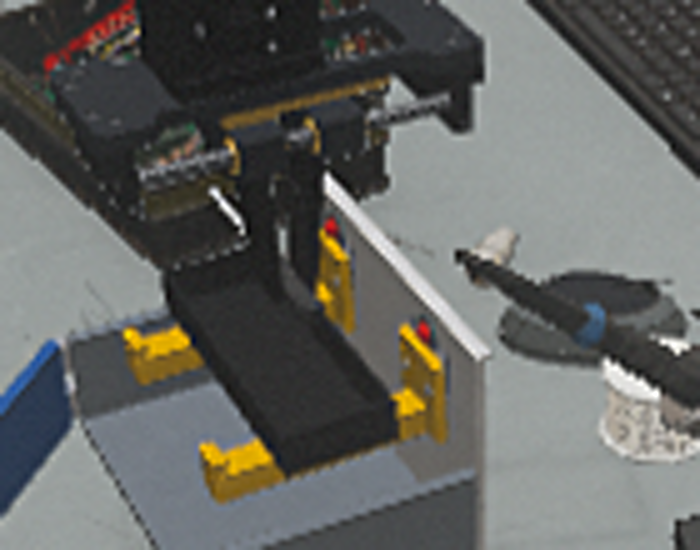

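Both red buttons stand out above their plates (crop (332,230) and (424,332)), the tray sits level, and the black driver's shaft points towards +y as planned. Lowering it in.

```bash
python3 -m creep '[[0.001,0,0.06,0,0,0],[0.001,0,0.1,0,0,0],[0.001,0,0.125,0,0,0],[0.001,0,0.132,0,0,0],[0.001,0,0.132,0,0,0],[0.001,0,0.132,0,0,0]]'; python3 rows.py .5547 .3094 .084 -92.37
```

```text
time: 46.3
tool_pos: [0.555, 0.31, 0.2774]
tool_rot: [0.722, 0.692, 0.0, 0.0]
wrist_force: [0.2, -0.1, -0.8]
gripper_width: 0.012
grip_force: 30.0
row [-0.0013, -0.0005, 0.0065, 0.0012, -0.0006, 0.0002] t 46.3 F [ 0.2 -0.1 -0.8] w 0.012
```

```bash
python3 -m creep '[[-0.001,0,0,0,0,-0.1],[-0.001,0,0,0,0,-0.178],[-0.001,0,0.003,0,0,-0.178],[-0.001,0,0.004,0,0,-0.178],[-0.001,0,0.004,0,0,-0.178]]'; python3 rows.py .5547 .3094 .084 -84.4
```

```text
time: 46.92
tool_pos: [0.5546, 0.3094, 0.2744]
tool_rot: [0.672, 0.741, -0.0, -0.0]
wrist_force: [-0.9, 0.7, 0.2]
gripper_width: 0.0117
grip_force: 30.0
row [0.0001, 0.0002, 0.0006, -0.0007, 0.0003, 0.0004] t 46.925 F [-0.9  0.7  0.2] w 0.0117
```

Now release gently, rise, and look at the result and at the green driver.

```bash
python3 -m creep '[[0,0,0,0,0,0],[0,0,0,0,0,0],[0,0,0,0,0,0],[0,0,-0.03,0,0,0],[0,0,-0.13,0,0,0],[-0.1,0,-0.23,0,0,-0.2],[-0.2,0,-0.23,0,0,-0.4],[-0.3,0,-0.23,0,0,-0.6],[-0.4,0,-0.23,0,0,-0.8],[-0.5,0,-0.23,0,0,-0.8],[-0.6,0,-0.23,0,0,-0.8],[-0.6,0,-0.23,0,0,-0.8]]' 0.15
python3 look.py 15 2>/dev/null
python3 - <<'E'
from loc import *
a=np.load('top15.npz')['color'][155:235,135:305];b=np.load('side15.npz')['color'][110:215,160:300]
cv2.imwrite('pics/c15.png',np.vstack([cv2.resize(a[:,:,::-1],(510,240),interpolation=cv2.INTER_CUBIC),cv2.resize(b[:,:,::-1],(510,345),interpolation=cv2.INTER_CUBIC)]))
E
python3 rows.py .53 .119 .1 -2.3
```

```text
time: 48.42
tool_pos: [0.5844, 0.0081, 0.3908]
tool_rot: [0.412, 0.911, -0.0, 0.001]
wrist_force: [-0.2, -0.5, -0.2]
gripper_width: 0.0143
grip_force: 0.0
top tray 122 [[-87.2, -66.8, 77.1], [-86.8, -62.5, 77.6], [-32.9, 81.2, 104.8], [-31.7, 81.3, 105.0]] ((-60.41927719116211, 7.421699523925781), (147.7513427734375, 55.48839569091797), 89.22212982177734)
 floor plane [2.72996404e-02 1.23396504e-02 8.24916854e+01]
  green 29 [0.5304 0.1196 0.0101] x 0.509 0.563 y= [-0.0588  0.1185]
side tray 1128 [[-91.0, -83.9, 74.5], [-90.4, -82.6, 77.1], [-30.8, 82.2, 101.8], [-29.7, 83.8, 103.7]] ((-60.44404220581055, -0.04558563232421875), (61.173091888427734, 167.68563842773438), 0.09912404417991638)
 floor plane [ 8.01983232e-03 -3.62991056e-03  8.06327723e+01]
  green 83 [0.5331 0.116  0.0086] x 0.507 0.564 y= [-0.0367  0.1154]
row [0.2342, 0.0627, 0.2004, 0.0004, 0.0005, -1.025] t 48.525 F [ 0.5  0.1 -0.1] w 0.0142
```

View pics/c15.png

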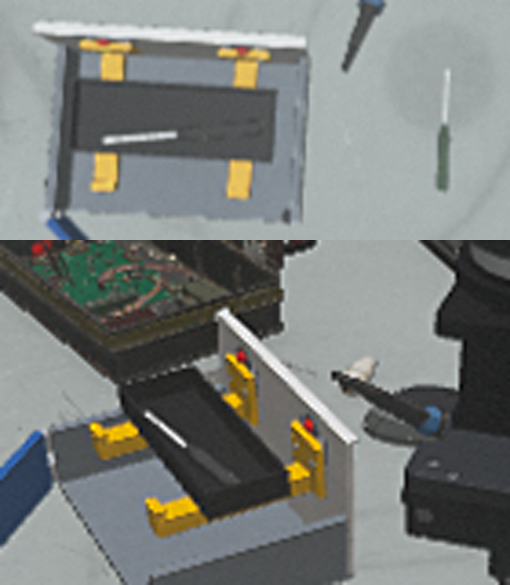

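The black driver lies in the tray on a slight diagonal, shaft at crop (105,138) near the front wall and handle at (225,130); both buttons are out. Green is unmoved at crop (443,160), so I fetch it now.

```bash
python3 -m creep '[[0.06,0,0,0,0,-0.2],[0.12,0.02,0,0,0,-0.4],[0.18,0.04,0.02,0,0,-0.6],[0.22,0.06,0.06,0,0,-0.8],[0.227,0.055,0.12,0,0,-0.98],[0.227,0.055,0.18,0,0,-0.98],[0.227,0.055,0.22,0,0,-0.98],[0.227,0.055,0.22,0,0,-0.98]]' 0.35;python3 rows.py .535 .1178 .003 -2.8
```

```text
time: 49.52
tool_pos: [0.5286, 0.1146, 0.2779]
tool_rot: [0.037, 0.999, -0.0, -0.002]
wrist_force: [-0.2, -0.8, 0.4]
gripper_width: 0.0335
grip_force: 0.0
row [-0.013, 0.0075, 0.1696, -0.001, -0.0049, -0.031] t 49.525 F [-0.2 -0.8  0.4] w 0.0335
```

```bash
python3 -m creep '[[-0.006,0.004,0.03,0,-0.002,-0.031],[-0.013,0.0075,0.06,0,-0.002,-0.031],[-0.013,0.0075,0.12,0,-0.002,-0.031],[-0.013,0.0075,0.15,0,-0.002,-0.031],[-0.013,0.0075,0.165,0,-0.002,-0.031],[-0.013,0.0075,0.169,0,-0.002,-0.031],[-0.013,0.0075,0.169,0,-0.002,-0.031]]' 0.35;python3 rows.py .535 .1178 .003 -2.8; python3 -m creep '[[0,0,0,0,0,0],[0,0,0,0,0,0],[0,0,0,0,0,0],[0,0,0,0,0,0],[0,0,0,0,0,0],[0,0,0,0,0,0]]' 0
```

```text
time: 50.4
tool_pos: [0.5364, 0.1172, 0.1956]
tool_rot: [0.025, 1.0, -0.0, 0.001]
wrist_force: [-1.1, 0.4, 0.0]
gripper_width: 0.0335
grip_force: 0.0
row [0.0028, 0.0012, 0.005, -0.0001, 0.0029, -0.0015] t 50.4 F [-1.1  0.4  0. ] w 0.0335
time: 51.15
tool_pos: [0.5361, 0.1171, 0.1952]
tool_rot: [0.025, 1.0, -0.0, 0.001]
wrist_force: [-1.4, 0.6, 2.9]
gripper_width: 0.0101
grip_force: 30.0
```

```bash
python3 -m creep '[[0,0,-0.1,0,0,0],[0,0,-0.2,0,0,0],[0,0.05,-0.3,0,0,0.1],[0,0.14,-0.36,0,0,0.3],[0,0.24,-0.36,0,0,0.5],[-0.02,0.34,-0.36,0,0,0.7],[-0.04,0.44,-0.36,0,0,0.9],[-0.05,0.5,-0.36,0,0,1],[-0.05,0.54,-0.36,0,0,1],[-0.05,0.54,-0.36,0,0,1]]'; python3 rows.py .5688 .3915 .15 -92.37
```

```text
time: 52.4
tool_pos: [0.574, 0.3863, 0.3741]
tool_rot: [0.405, 0.915, -0.001, 0.0]
wrist_force: [-0.1, -0.6, -0.1]
gripper_width: 0.0098
grip_force: 30.0
row [0.0147, -0.0006, 0.0679, -0.0005, 0.0015, 0.9922] t 52.4 F [-0.1 -0.6 -0.1] w 0.0098
```

```bash
python3 -m creep '[[0.015,0,0,0,0,0.2],[0.015,0,0,0,0,0.4],[0.015,0,0.02,0,0,0.6],[0.015,0,0.04,0,0,0.8],[0.015,0,0.066,0,0,0.992],[0.015,0,0.066,0,0,0.992],[0.015,0,0.066,0,0,0.992],[0.015,0,0.066,0,0,0.992]]'; python3 rows.py .5688 .3915 .0875 -92.37
```

```text
time: 53.4
tool_pos: [0.5695, 0.3909, 0.3428]
tool_rot: [0.722, 0.692, 0.001, 0.001]
wrist_force: [0.3, -0.7, -0.7]
gripper_width: 0.01
grip_force: 30.0
row [0.0011, -0.0016, 0.1305, 0.0028, -0.0004, -0.0017] t 53.4 F [ 0.3 -0.7 -0.7] w 0.01
```

```bash
python3 -m creep '[[0.001,-0.0015,0.06,0.001,0,-0.001],[0.001,-0.0015,0.1,0.001,0,-0.001],[0.001,-0.0015,0.12,0.001,0,-0.001],[0.001,-0.0015,0.126,0.001,0,-0.001],[0.001,-0.0015,0.128,0.001,0,-0.001],[0.001,-0.0015,0.128,0.001,0,-0.001]]'; python3 rows.py .5688 .3915 .0875 -92.37
```

```text
time: 54.15
tool_pos: [0.5689, 0.3918, 0.2788]
tool_rot: [0.722, 0.692, 0.001, 0.0]
wrist_force: [0.3, 0.4, -0.1]
gripper_width: 0.01
grip_force: 30.0
row [-0.0007, -0.0001, 0.0024, 0.0019, -0.0006, -0.0019] t 54.15 F [ 0.3  0.4 -0.1] w 0.01
```

```bash
python3 -m creep '[[0,0,0.002,0,0,0],[0,0,0.003,0,0,0],[0,0,0.003,0,0,0]]';python3 -m creep '[[0,0,0,0,0,0],[0,0,0,0,0,0],[0,0,0,0,0,0],[0,0,-0.03,0,0,0],[0,0,-0.13,0,0,0],[0,-0.05,-0.25,0,0,-0.2],[0,-0.15,-0.25,0,0,-0.4],[0,-0.25,-0.25,0,0,-0.6],[0,-0.35,-0.25,0,0,-0.8],[0,-0.4,-0.25,0,0,-1],[0,-0.4,-0.25,0,0,-1]]' 0.14
python3 look.py 16 2>/dev/null
python3 - <<'E'
from loc import *
th=np.radians(2.37);xc=np.array([np.cos(th),-np.sin(th)]);yc=np.array([np.sin(th),np.cos(th)])
H=np.array([.6212,.3447])-.144*xc+.106*yc
for n in('top16','side16'):
    d=np.load(n+'.npz');W=cloud(d);X,Y,Z=[W[...,i] for i in range(3)]
    hsv=cv2.cvtColor(d['color'],cv2.COLOR_RGB2HSV);h,s,v=[hsv[...,i].astype(int) for i in range(3)]
    p=W[(h>100)&(h<125)&(s>100)&(Z>.05)&(Z<.07)&(X<.5)&(X>.25)&(Y>.25)&(Y<.5)][:,:2]-H
    q=np.c_[p@-xc,p@-yc];print(n,'door q',len(q),np.median(np.arctan2(q[:,0],q[:,1])[np.hypot(*q.T)>.1]) if len(q) else '',np.hypot(*q.T).max() if len(q) else '')
    Q=np.concatenate([(W[...,:2]-[.6212,.3447])@np.c_[xc,yc]*1000,Z[...,None]*1000],-1)
    g=Q[(h>40)&(h<95)&(s>30)&(Z>.075)&(Z<.12)&(abs(Q[...,1])<85)&(abs(Q[...,0]+60)<35)];print('green in tray',len(g),np.percentile(g,[5,50,95],0).round(0).tolist() if len(g) else '')
print('H',H)
s=env.get_state()
t=s['tool_pos'][:2]
for q in(.85,.6,.4,.2,.08,0):
    off=.015 if q<.84 else .06
    c=H+.16*(-yc*np.cos(q)-xc*np.sin(q))+off*(-xc*np.cos(q)+yc*np.sin(q));print(q,c.round(4))
E
```

```text
time: 54.52
tool_pos: [0.5686, 0.3916, 0.2763]
tool_rot: [0.722, 0.692, -0.0, 0.0]
wrist_force: [-0.3, -1.0, -0.5]
gripper_width: 0.01
grip_force: 30.0
time: 55.9
tool_pos: [0.3674, 0.4004, 0.4028]
tool_rot: [0.402, 0.916, 0.001, 0.001]
wrist_force: [0.3, 1.0, 0.0]
gripper_width: 0.0136
grip_force: 0.0
top tray 251 [[-89.7, -78.7, 76.3], [-87.3, -70.1, 77.1], [-31.9, 82.5, 104.2], [-31.6, 83.7, 106.0]] ((-58.84125518798828, 3.0385513305664062), (58.002647399902344, 162.1548614501953), 1.3612734079360962)
 floor plane [3.5637557e-02 6.4148697e-03 8.2482899e+01]
side tray 1080 [[-91.0, -83.8, 75.6], [-90.4, -82.9, 77.0], [-30.6, 82.0, 101.6], [-29.4, 84.1, 103.0]] ((-60.2613525390625, 0.16703033447265625), (61.447120666503906, 167.8433074951172), 0.12593649327754974)
 floor plane [ 4.90243277e-03 -4.28581908e-03  8.05396545e+01]
top16 door q 286 0.7764165093736253 0.20433876807884416
green in tray 88 [[-60.0, 20.0, 81.0], [-56.0, 47.0, 90.0], [-51.0, 71.0, 92.0]]
side16 door q 291 0.767049386661511 0.20632487558440815
green in tray 60 [[-61.0, -16.0, 82.0], [-56.0, 46.0, 88.0], [-37.0, 71.0, 91.0]]
H [0.48170654 0.45656409]
0.85 [0.3195 0.4027]
0.6 [0.374  0.3373]
0.4 [0.3998 0.3183]
0.2 [0.4289 0.3048]
0.08 [0.4474 0.2996]
0 [0.4601 0.2973]
```

The green driver reads inside the tray (centre height about 88 mm, y from 20 to 71 mm). The door stands at 0.77 rad. Next I go outside it with closed fingers.

```bash
python3 rows.py .3195 .4027 .15 -2.37
```

```text
row [0.0704, -0.0701, 0.1244, 0.002, 0.0018, -1.004] t 56.0 F [0.2 0.4 0.3] w 0.0131
```

```bash
python3 -m creep '[[0.04,-0.03,0,0,0,-0.2],[0.07,-0.07,0,0,0,-0.4],[0.07,-0.07,0,0,0,-0.6],[0.07,-0.07,0.04,0,0,-0.8],[0.07,-0.07,0.1,0,0,-1],[0.07,-0.07,0.12,0,0,-1],[0.07,-0.07,0.12,0,0,-1]]' 0; python3 rows.py .3195 .4027 .03 -2.37
```

```text
time: 56.88
tool_pos: [0.3199, 0.4023, 0.3408]
tool_rot: [0.023, 1.0, -0.001, -0.0]
wrist_force: [-0.4, -0.2, 0.0]
gripper_width: 0.0006
grip_force: 0.0
row [0.0007, 0.0011, 0.2415, -0.0017, -0.0009, -0.0066] t 56.875 F [-0.4 -0.2  0. ] w 0.0006
```

```bash
python3 -m creep '[[0,0,0.08,0,0,0],[0,0,0.16,0,0,0],[0,0,0.22,0,0,0],[0,0,0.24,0,0,0],[0,0,0.24,0,0,0]]'; python3 -m creep '[[-0.03,-0.03,0,0,0,0],[-0.06,-0.06,0,0,0,0],[-0.09,-0.095,0,0,0,0],[-0.114,-0.126,0,0,0,0],[-0.14,-0.144,0,0,0,0],[-0.167,-0.162,0,0,0,0],[-0.197,-0.175,0,0,0,0],[-0.227,-0.187,0,0,0,0],[-0.245,-0.191,0,0,0,0],[-0.257,-0.194,0,0,0,0],[-0.257,-0.194,0,0,0,0]]'; python3 rows.py .4601 .2973 .03 -2.37
```

```text
time: 57.5
tool_pos: [0.3198, 0.4027, 0.222]
tool_rot: [0.022, 1.0, 0.0, 0.0]
wrist_force: [0.4, 0.3, 0.7]
gripper_width: 0.0005
grip_force: 0.0
time: 58.88
tool_pos: [0.4438, 0.2999, 0.2212]
tool_rot: [0.022, 1.0, -0.0, 0.0]
wrist_force: [-0.7, 0.4, 0.3]
gripper_width: 0.0005
grip_force: 0.0
row [-0.0327, -0.0038, 0.0022, -0.0006, 0.0001, -0.0021] t 58.875 F [-0.7  0.4  0.3] w 0.0005
```

```bash
python3 -m creep '[[-0.01,0,0,0,0,0],[-0.018,0,0,0,0,0],[-0.018,0,0,0,0,0]]'; python3 -m creep '[[-0.008,0,0,0,0,0],[-0.012,0,0,0,0,0],[-0.012,0,0,0,0,0]]'; python3 -m creep '[[-0.006,0,0,0,0,0],[-0.01,0,0,0,0,0],[-0.01,0,0,0,0,0]]'
```

```text
time: 59.25
tool_pos: [0.4512, 0.2996, 0.2209]
tool_rot: [0.021, 1.0, -0.001, -0.003]
wrist_force: [-7.3, -1.4, 3.9]
gripper_width: 0.0003
grip_force: 3.3
time: 59.62
tool_pos: [0.4585, 0.2994, 0.2213]
tool_rot: [0.021, 1.0, -0.0, 0.0]
wrist_force: [-0.5, -0.3, 0.1]
gripper_width: 0.0003
grip_force: 0.0
time: 60.0
tool_pos: [0.4621, 0.2995, 0.2214]
tool_rot: [0.022, 1.0, -0.0, -0.004]
wrist_force: [-12.6, -0.0, 8.8]
gripper_width: 0.0004
grip_force: 6.3
```

The catch gave way, then the push met a hard stop. Retreating and verifying.

```bash
python3 -m creep '[[0.05,0,0,0,0,0],[0.12,0,-0.05,0,0,0],[0.12,0,-0.15,0,0,0],[0.12,-0.1,-0.25,0,0,0],[0.12,-0.2,-0.3,0,0,0],[0.12,-0.3,-0.3,0,0,0],[0.12,-0.4,-0.3,0,0,0],[0.12,-0.5,-0.3,0,0,0],[0.12,-0.5,-0.3,0,0,0],[0.12,-0.5,-0.3,0,0,0]]'
python3 look.py 17 2>/dev/null
python3 - <<'E'
from loc import *
th=np.radians(2.37);xc=np.array([np.cos(th),-np.sin(th)]);yc=np.array([np.sin(th),np.cos(th)])
H=np.array([.6212,.3447])-.144*xc+.106*yc
d=np.load('top17.npz');W=cloud(d);X,Y,Z=[W[...,i] for i in range(3)]
hsv=cv2.cvtColor(d['color'],cv2.COLOR_RGB2HSV);h,s,v=[hsv[...,i].astype(int) for i in range(3)]
p=W[(h>100)&(h<125)&(s>100)&(Z>.055)&(Z<.07)&(X<.5)&(X>.25)&(Y>.2)&(Y<.5)][:,:2]
print('door slope deg',len(p),np.degrees(np.arctan(np.polyfit(p[:,1],p[:,0],1)[0])), '(shut 2.37)')
a=np.load('top17.npz')['color'][150:240,135:255];b=np.load('side17.npz')['color'][105:235,140:300]
cv2.imwrite('pics/c17.png',np.hstack([cv2.resize(a[:,:,::-1],(400,300),interpolation=cv2.INTER_CUBIC),cv2.resize(b[:,:,::-1],(369,300),interpolation=cv2.INTER_CUBIC)]))
E
```

```text
time: 61.25
tool_pos: [0.393, 0.0521, 0.3717]
tool_rot: [0.022, 1.0, 0.0, 0.001]
wrist_force: [0.1, 0.1, -0.5]
gripper_width: 0.0001
grip_force: 0.0
top tray 315 [[-89.7, -79.4, 75.1], [-87.3, -78.8, 77.1], [-32.3, 82.3, 105.1], [-31.6, 82.6, 106.0]] ((-61.121177673339844, 1.5779876708984375), (161.84010314941406, 58.150245666503906), 89.65513610839844)
 floor plane [3.91885719e-02 2.96141059e-03 8.27310032e+01]
side tray 685 [[-90.7, -84.5, 74.3], [-90.0, -82.9, 76.8], [-30.5, 80.5, 102.2], [-29.8, 81.6, 104.1]] ((-60.278846740722656, -1.4926376342773438), (60.91082763671875, 166.1099090576172), 0.023010466247797012)
 floor plane [ 2.12102657e-02 -6.11521053e-03  8.12825569e+01]
door slope deg 194 2.422757479600471 (shut 2.37)
```

View pics/c17.png

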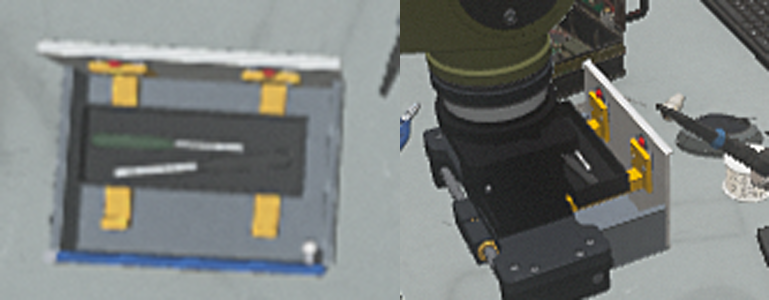

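The door is shut (2.42° against 2.37° when seated). Both drivers lie in the tray (top crop (130,142) and (260,160)), the tray is level and centred, and both red buttons are out. Handing in.

```bash
python3 -c "
from cell import env
print(env.hand_in())"
```

```text
the job is handed in; nothing more can be done
None
```

The job is handed in: both brackets are locked in their slots, the tray is level and centred on them, the black and green screwdrivers (no red one was there) lie in the tray, and the door is shut on its catch.

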